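# Pack the bangles away under the stall shelf

### The arm

A 6-joint arm with a two-finger parallel gripper is mounted at the origin on the work surface. World frame = base frame: x ahead of the robot, y to its left, z up, the work surface at z = 0. Lengths are in m, angles in rad, forces in N, time in s.
With the tool pointing down it reaches from about 0.35 to 0.775 m from the base axis. Payload 7.3 kg.
Tool frame: the origin (TCP) lies at the very end of the fingers, on their centre line; the grasp point (between the pads) lies 19 mm behind it; z points along the fingers, y is the line along which they close (so a half turn about z gives the same grasp; the last joint's range is limited). The gripper opens to 92 mm and grips with 3 to 60 N. Pads are 19 mm wide; open, the fingers measure 130 mm over their backs; the gripper's body (75 mm by 190 mm) begins 47 mm behind the grasp point.
Start: joints at [1.067, 0.342, 1.524, -0, 1.275, -0.146], TCP at [0.184, 0.492, 0.227] pointing down, gripper open.
Joint ranges: [-2.53, 2.53], [-0.77, 2.02], [0.04, 2.7], [-1, 4.14], [0.28, 2.66], [-3.11, 3.11]. Speed limits (rad/s): [2.57, 2.57, 3.14, 3.14, 3.14, 3.14].

### API

Orientations are given as [roll, pitch, yaw] about the fixed x, y, z axes, in that order (R = Rz(yaw) Ry(pitch) Rx(roll)).
In Python, from cell import telemetry, eyes, job gives the robot as it stands.
- The arm moves only by the tool apply_moves, never from a script. Its arguments are lists of equal length, an entry for each row: "delta_pos": the shift along the world's x, y, z each as a share of 0.4 m, from -1 to 1, a list of three; "dr": the turn, a rotation vector about the world's x, y, z each as a share of 0.5 rad, from -1 to 1, a list of three; "jaw": the opening, from 0 (shut) to 1 (fully open). A call has 1 to 8 rows; each row is the pose to reach, as a shift and turn from the pose commanded when the call began; what a row does not reach only later rows make up. A row lasts 1/12 s, in which the tool goes at most 41.7 mm and 7.16 degrees, less where a joint would pass 70% of its speed; a pose out of reach is approached as far as the arm can. A call with a number of a shift or a turn outside -1 to 1 is refused whole. A call with a gripper value outside its range is refused whole. The fingers move at their own pace and stop on an object; "force" is the grip in N (left out, the last holds). Time passes only in rows, so rows that repeat a pose let the fingers close. It gives the time, the measured TCP pose, the force, the opening and the grip force at its end, in the units of the state.
- telemetry.observe(): the state, without advancing time (a new reading comes with each control period).
- eyes.read_camera(name): name is "scene" or "top" or "wrist"; returns the picture (400x640x3 uint8, red, green, blue); there is no depth.
- eyes.camera_model(name): a dict with "vertical_fov" (degrees; the focal length in pixels is half the picture's height over the tangent of half this angle, whatever the lens; pixels are square), "cx", "cy" (the principal point, pixels), "rvec" (rotation vector, rad) and "tvec" (3), from world to camera coordinates, as OpenCV has them; the wrist camera has in their place "hand_eye" (4x4, takes a point from camera to tool coordinates, whose origin is the TCP and whose axes are the flange's). Camera axes: x right, y down, z forward; pixel columns grow to the right and rows downward; lengths in m; the calibration is good to about 2 mm. A picture is of the moment at which its call begins: read the wrist's pose just before it. camera_model takes no time and is no camera call.
- job.hand_in(): hands the job in; it is judged then, once.
The state is a dict: "time": time; "qpos": joint angles; "qvel": joint speeds; "joint_efforts": joint torques, N m; "tool_pos": TCP position; "tool_rot": TCP orientation; "contact_force": force on the tool from outside, world axes, zero at the start; "torque": the same for the moment, N m; "opening": finger opening in m; "grip_force": force on a finger pad.
Only numpy, scipy, OpenCV 4.12 (cv2) and the standard library are available. Lean on these libraries where they do the work, as an engineer would, in place of code of your own. Each camera call takes 0.05 s, during which the arm holds its last target. There are 200 camera calls.

### The job

Packing up the jewellery stall: take every bangle off its hook and lay it down flat inside the red tray, then push the loaded tray along the table and under the low shelf until it sits square against the shelf's backboard. Then push the wooden cash case up flush against the middle of the tray's exposed front side, so that it shuts the tray in. Slide the tray without lifting it, and leave the spool, pliers and gift box where they are.

Things in the scene. Friction and masses are not known exactly. Their poses are not given: they have to be found in the camera images.
- bangle0: brass bangle on a hook at the start (3 or 4 of the four are present; absent ones are None): eight-sided ring, 60 mm across outer flats, 52 mm across inner flats, 14 mm wide, 45 g. Origin at the ring centre; x along the ring axis (level while it hangs, vertical either way up when it lies flat); flats face +-y, +-z and the diagonals between
- bangle1: brass bangle on a hook at the start (3 or 4 of the four are present; absent ones are None): eight-sided ring, 60 mm across outer flats, 52 mm across inner flats, 14 mm wide, 45 g. Origin at the ring centre; x along the ring axis (level while it hangs, vertical either way up when it lies flat); flats face +-y, +-z and the diagonals between
- bangle2: brass bangle on a hook at the start (3 or 4 of the four are present; absent ones are None): eight-sided ring, 60 mm across outer flats, 52 mm across inner flats, 14 mm wide, 45 g. Origin at the ring centre; x along the ring axis (level while it hangs, vertical either way up when it lies flat); flats face +-y, +-z and the diagonals between
- bangle3: brass bangle on a hook at the start (3 or 4 of the four are present; absent ones are None): eight-sided ring, 60 mm across outer flats, 52 mm across inner flats, 14 mm wide, 45 g. Origin at the ring centre; x along the ring axis (level while it hangs, vertical either way up when it lies flat); flats face +-y, +-z and the diagonals between
- tray: shallow red open tray, loose, 0.5 kg, 170 (x) by 160 (y) by 22 mm high outside, walls and floor 5 mm thick, standing on the table. Origin at the centre of its underside, z up
- stand: fixed dark wooden bangle stand: level bar 170 mm up, 22 mm high, 370 mm long, along y at x = +57 mm, on posts at y = +-190 mm, over a foot plank (x 32 to 92 mm, 14 mm high). Four wire hooks stick out from the bar towards the stand's -x (the robot), 90 mm apart. Origin on the table under the row of hanging bangles; x away from the hook ends, y along the row, z up
- hook0 (a point): top of a wire hook (wire 8 mm thick, top 174 mm up) where a bangle hangs, its centre 26 mm below. Axes as the stand's. The wire runs level from the bar to x = -20 mm from here, then turns up and out to x = -32 mm, 16 mm higher: lift a bangle 25 mm or more, then draw it off to -x
- hook1 (a point): top of a wire hook (wire 8 mm thick, top 174 mm up) where a bangle hangs, its centre 26 mm below. Axes as the stand's. The wire runs level from the bar to x = -20 mm from here, then turns up and out to x = -32 mm, 16 mm higher: lift a bangle 25 mm or more, then draw it off to -x
- hook2 (a point): top of a wire hook (wire 8 mm thick, top 174 mm up) where a bangle hangs, its centre 26 mm below. Axes as the stand's. The wire runs level from the bar to x = -20 mm from here, then turns up and out to x = -32 mm, 16 mm higher: lift a bangle 25 mm or more, then draw it off to -x
- hook3 (a point): top of a wire hook (wire 8 mm thick, top 174 mm up) where a bangle hangs, its centre 26 mm below. Axes as the stand's. The wire runs level from the bar to x = -20 mm from here, then turns up and out to x = -32 mm, 16 mm higher: lift a bangle 25 mm or more, then draw it off to -x
- shelf: fixed low wooden step shelf, 236 (x) by 130 (y) by 67 mm high; 55 mm of free height under its 12 mm board. Open towards its +y; side walls 200 mm apart inside (x = +-100 mm); inner face of the backboard at y = -53 mm; front edge of board and walls at y = +65 mm. Origin at the centre of its underside, z up
- shelf_home (a point): the point on the table where the tray's origin lies when the tray is home against the backboard, in the middle between the side walls (the tray's front 42 mm then stick out in front of the shelf); axes as the shelf's, which the tray's axes should match
- case: loose closed wooden cash case, 132 (x) by 102 (y) by 50 mm high, 0.6 kg, too wide to grip. Origin at the centre of its underside, z up. When it shuts the tray in, its -y side touches the tray's +y side (front), its centre about 131 mm from the tray's along the tray's +y, axes matching
- spool: white thread spool standing on the table, 44 mm across, 65 mm high; leave alone
- pliers: pliers with red handles lying on the table, about 145 mm long; leave alone
- giftbox: pale paper gift box on the table, 70 by 100 by 35 mm; leave alone
Things that resemble listed ones, but are neither listed nor needed, are in the scene too. Leave any purple or turquoise look-alike of the bangle0 alone.

How it is judged:
On the way, in this order (a step that is already met when the one before it is completed fails the run):
1. every bangle present lies flat inside the tray (x of bangle0 in the frame of tray between -0.058 and 0.058 m and y of bangle0 in the frame of tray between -0.053 and 0.053 m and z of each of bangle0, bangle1, bangle2, bangle3 in the frame of tray below 0.036 m and (angle between bangle0's own x axis and vertical below 0.6 rad or angle between bangle0's own x axis and vertical above 2.54 rad) and x of bangle1 in the frame of tray between -0.058 and 0.058 m and y of bangle1 in the frame of tray between -0.053 and 0.053 m and (angle between bangle1's own x axis and vertical below 0.6 rad or angle between bangle1's own x axis and vertical above 2.54 rad) and x of bangle2 in the frame of tray between -0.058 and 0.058 m and y of bangle2 in the frame of tray between -0.053 and 0.053 m and (angle between bangle2's own x axis and vertical below 0.6 rad or angle between bangle2's own x axis and vertical above 2.54 rad) and x of bangle3 in the frame of tray between -0.058 and 0.058 m and y of bangle3 in the frame of tray between -0.053 and 0.053 m and (angle between bangle3's own x axis and vertical below 0.6 rad or angle between bangle3's own x axis and vertical above 2.54 rad)), for 0.2 s.
2. the loaded tray is home under the shelf (x of tray in the frame of shelf_home between -0.022 and 0.022 m and y of tray in the frame of shelf_home between -0.015 and 0.015 m and angle between the x axis of tray and the x axis of shelf_home, either way round below 0.12 rad), for 0.2 s.
3. the cash case shuts the tray in (x of case in the frame of tray between -0.03 and 0.03 m and y of case in the frame of tray between 0.12 and 0.145 m and angle between the x axis of case and the x axis of tray, either way round below 0.17 rad), for 0.2 s.
At the end, for the whole second after the job is handed in: Bangles in the tray (within 58 mm in x, 53 mm in y of its centre, under 36 mm up, within 34 degrees of flat); tray within 22 mm (shelf x), 15 mm (shelf y), 7 degrees of shelf_home; case in the tray's frame within 30 mm in x, 120 to 145 mm in y, 10 degrees; all at rest (all of step 1 and all of step 2 and all of step 3 and linear speed of each of case, tray below 0.02 m/s and linear speed of each of bangle0, bangle1, bangle2, bangle3 below 0.05 m/s); the robot touches nothing.
It fails at once if the tray is lifted off or tipped on the table (height (world z) of tray above 0.03 m or angle between tray's own z axis and vertical above 0.35 rad).
It fails at once if the spool, pliers or gift box is disturbed (moved 25 mm) (distance of any of spool, pliers, giftbox from where it was at the start of the episode above 0.025 m).
Of bangle0, bangle1, bangle2, bangle3 only 3 to 4 are there at a start; the rules pass over those that are not, and their reading is None.
At some moment in a run one of tray, case may be knocked a few centimetres aside while the robot is not near it.
Once in a run the grip may slacken for a moment while it holds something.
It also fails if it takes over 210 s, if anything falls off the work surface, if the arm or the gripper's body presses on something with over 40 N, if the wrist force passes 120 N, or if a joint passes its speed limit or range.

## Working session

There is one attempt and no reset: what is moved stays moved. The work goes in short steps, Python scripts to look and compute and a tool call to move; the robot and the scene stay as the last step left them, time stands still between calls to the robot, and variables do not carry over. Pictures are saved under pics/ and viewed, at most 14 in all, crops included, and the job is handed in when it is done.

Besides the shell and the picture viewer there is one more tool, called after ">>>" as a command line: name --argument value ..., lists and objects as JSON in quotes. apply_moves: Moves the arm, as the interface text tells. Its arguments: {"type":"object","properties":{"delta_pos":{"type":"array"},"dr":{"type":"array"},"jaw":{"type":"array"},"force":{"type":"number"}},"required":["delta_pos","dr","jaw"]}

```bash
mkdir -p pics; ls
python3 - <<'E'
from cell import telemetry, eyes, job
import cv2
print({k:telemetry.observe()[k] for k in('time','tool_pos','tool_rot','opening')})
for n in('scene','top','wrist'):
    im=eyes.read_camera(n); cv2.imwrite(f'pics/{n}0.png',im[:,:,::-1]); print(n,eyes.camera_model(n))
E
```

```text
pics
{'time': 0.0, 'tool_pos': array([0.18363485, 0.49140045, 0.22604577]), 'tool_rot': array([-3.14005789e+00, -2.47486548e-04,  2.78375422e+00]), 'opening': 0.09208650495201802}
scene {'vertical_fov': 57.06466223036095, 'cx': 312.73502429843165, 'cy': 205.21526310626336, 'rvec': array([ 1.8590916,  1.7863691, -0.6438639]), 'tvec': array([-0.03786671, -0.35180383,  1.50234319])}
top {'vertical_fov': 57.9095316073772, 'cx': 319.6502251307164, 'cy': 198.9145211647316, 'rvec': array([ 2.1644395 , -2.18433746,  0.04481275]), 'tvec': array([0.03968041, 0.59630022, 1.18333871])}
wrist {'vertical_fov': 71.16712270743808, 'cx': 321.6285859542745, 'cy': 195.27146264874742, 'hand_eye': array([[ 7.13847452e-04, -9.52631879e-01, -3.04124964e-01,
         8.18568062e-02],
       [ 9.99999708e-01,  7.62479932e-04, -4.11523140e-05,
        -6.64440946e-04],
       [ 2.71092188e-04, -3.04124846e-01,  9.52632145e-01,
        -1.57711534e-01],
       [ 0.00000000e+00,  0.00000000e+00,  0.00000000e+00,
         1.00000000e+00]])}
```

View pics/scene0.png

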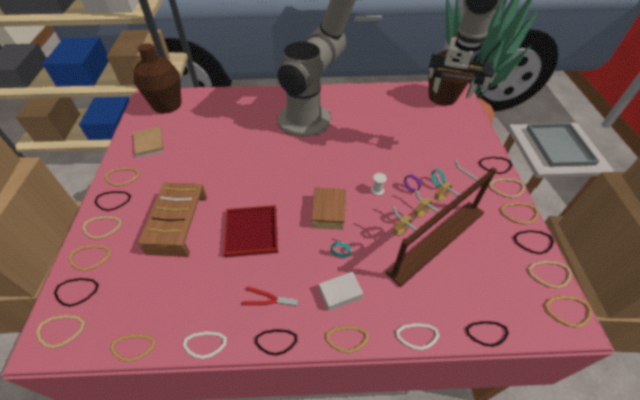

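View pics/top0.png

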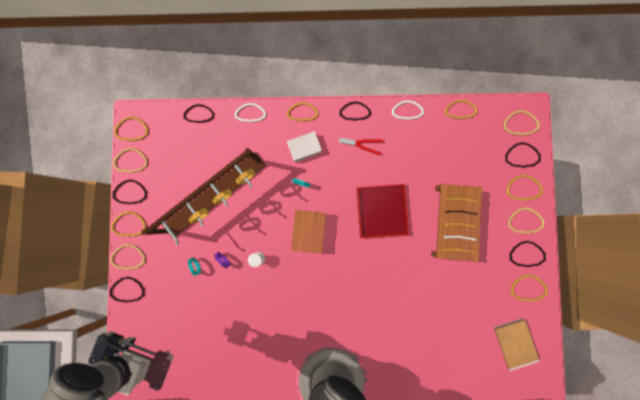

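The top view shows the stand from (150,230) to (260,155), with gold bangles on hooks near (198,215), (222,197) and (245,177), and an empty hook at (170,235). The tray is at (383,211), the case at (309,231), the shelf at (460,222), the spool at (256,260), the pliers at (362,145) and the gift box at (304,147). These could be mistaken for bangles: turquoise at (300,183) and (195,265), purple at (222,260), and the bangle prints on the cloth. I'll check with one close crop.

```bash
cat > h.py <<'E'
import numpy as np, cv2
from scipy.spatial.transform import Rotation as R
from cell import telemetry, eyes
def cam(n, st=None):
    m=eyes.camera_model(n); f=200/np.tan(np.radians(m['vertical_fov']/2))
    K=np.array([[f,0,m['cx']],[0,f,m['cy']],[0,0,1]])
    if n!='wrist': Rm=cv2.Rodrigues(m['rvec'])[0]; t=np.array(m['tvec'])
    else:
        T=np.eye(4); T[:3,:3]=R.from_euler('xyz',st['tool_rot']).as_matrix(); T[:3,3]=st['tool_pos']
        W=np.linalg.inv(T@m['hand_eye']); Rm=W[:3,:3]; t=W[:3,3]
    return K,Rm,t
def proj(c,P):
    K,Rm,t=c; q=(np.atleast_2d(P)@Rm.T+t)@K.T; return q[:,:2]/q[:,2:]
def atz(c,uv,z):
    K,Rm,t=c; o=-Rm.T@t; uv=np.atleast_2d(uv); d=np.c_[uv,np.ones(len(uv))]@np.linalg.inv(K).T@Rm
    return o+d*((z-o[2])/d[:,2])[:,None]
def tri(c1,a,c2,b):
    M=lambda c:c[0]@np.c_[c[1],c[2]]
    X=cv2.triangulatePoints(M(c1),M(c2),np.float64(a).T,np.float64(b).T); return (X[:3]/X[3]).T
def snap(n,name=None):
    st=telemetry.observe(); im=eyes.read_camera(n)[:,:,::-1].copy()
    if name: cv2.imwrite('pics/'+name+'.png',im)
    return im,cam(n,st)
def rect(im,c,mask_fn,z,uv,name=''):
    m=mask_fn(cv2.cvtColor(im,cv2.COLOR_BGR2HSV)); n,l,s,ce=cv2.connectedComponentsWithStats(m)
    return m
E
python3 - <<'E'
from h import *
s=cv2.imread('pics/scene0.png'); t=cv2.imread('pics/top0.png')
a=cv2.resize(s[155:285,370:530],(800,650),interpolation=cv2.INTER_CUBIC)[:600]
b=cv2.resize(t[140:290,140:340],(800,600),interpolation=cv2.INTER_CUBIC)
cv2.imwrite('pics/c1.png',a);cv2.imwrite('pics/c2.png',b)
c=cam('top')
for n,uv,z in[('tray',(383,211),.022),('case',(309,231),.05),('shelf',(460,222),.067),('spool',(256,260),.065),('gift',(304,147),.035),('pl',(362,145),.01),('standA',(150,232),.19),('standB',(255,157),.19)]: print(n,atz(c,uv,z)[0].round(3))
E
```

```text
tray [ 0.554 -0.175  0.022]
case [0.491 0.069 0.05 ]
shelf [ 0.516 -0.409  0.067]
spool [0.401 0.238 0.065]
gift [0.769 0.084 0.035]
pl [ 0.779 -0.11   0.01 ]
standA [0.495 0.519 0.19 ]
standB [0.709 0.216 0.19 ]
```

View pics/c1.png

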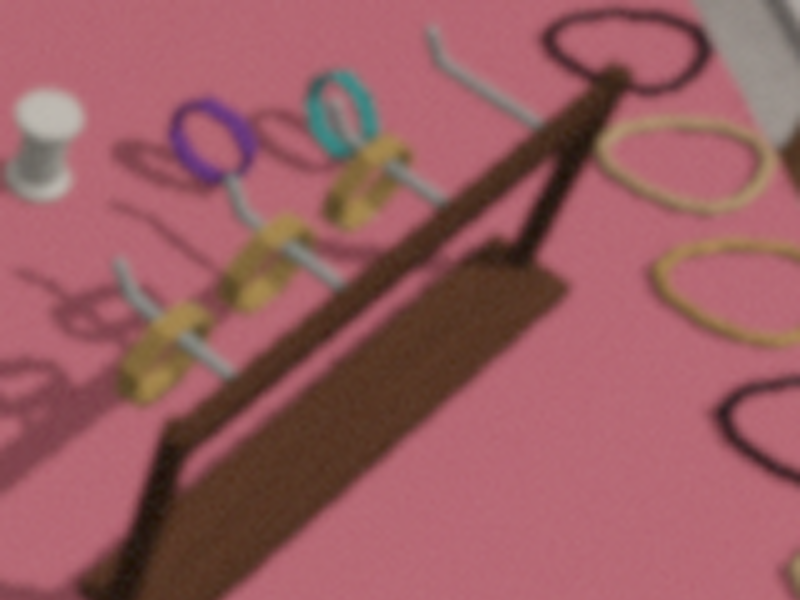

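View pics/c2.png

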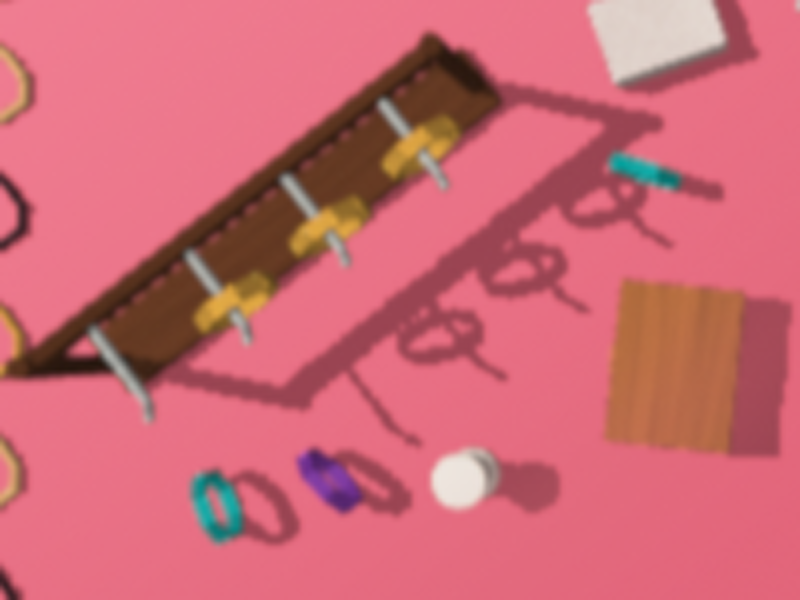

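The crops show three gold bangles hanging on wire hooks, at about (170,350), (265,262) and (368,182) in the scene crop. The fourth hook, at the far-left end in the top view, is empty. The turquoise and purple rings stand on the table, so I'll leave them alone. Next I'll triangulate the gold blobs and measure the tray, case and shelf.

Run:
```python
from h import *
S=cv2.imread('pics/scene0.png');T=cv2.imread('pics/top0.png');cs,ct=cam('scene'),cam('top')
def blobs(im,roi,lo,hi,amin=15):
    x0,y0,x1,y1=roi; m=cv2.inRange(cv2.cvtColor(im,cv2.COLOR_BGR2HSV),lo,hi); k=np.zeros_like(m);k[y0:y1,x0:x1]=m[y0:y1,x0:x1]
    n,l,s,c=cv2.connectedComponentsWithStats(k); return [(c[i],s[i],l==i) for i in range(1,n) if s[i,4]>amin]
g=((18,100,90),(32,255,255))
a=sorted(blobs(T,(180,160,262,232),*g),key=lambda b:b[0][0]); b=sorted(blobs(S,(388,178,458,242),*g),key=lambda b:-b[0][0])
print([x[1].tolist() for x in a],[x[1].tolist() for x in b])
def merge(bl,cols):pass
for n,l in(('top',a),('scene',b)): print(n,[x[0].round(1).tolist() for x in l])
if len(a)==len(b): print(tri(ct,[x[0] for x in a],cs,[x[0] for x in b]).round(3))
# tray & case via top, fit min-area rect
for n,roi,lo,hi,z in[('tray',(345,175,420,245),(0,150,20),(179,255,170),.022),('case',(285,205,332,258),(8,100,60),(18,220,255),.05),('shelf',(430,180,486,266),(8,80,60),(20,220,255),.067)]:
    bl=max(blobs(T,roi,lo,hi),key=lambda b:b[1][4]); ys,xs=np.nonzero(bl[2]); P=atz(ct,np.c_[xs,ys],z)[:,:2]
    r=cv2.minAreaRect(np.float32(P*1000)); print(n,bl[1],[np.round(v,1) for v in r])
```

```text
[[189, 208, 19, 15, 129], [213, 190, 19, 14, 128], [236, 170, 18, 14, 127]] [[437, 183, 14, 17, 83], [416, 199, 15, 17, 94], [395, 217, 16, 18, 113]]
top [[198.1, 214.8], [221.7, 196.1], [244.5, 176.2]]
scene [[442.5, 190.7], [422.2, 207.3], [401.5, 225.3]]
[[0.543 0.391 0.154]
 [0.599 0.321 0.151]
 [0.658 0.252 0.152]]
tray [ 358  185   52   53 2438] [array([ 555.4, -176. ]), array([165.9, 161.2]), np.float64(3.2)]
case [ 292  211   34   41 1162] [array([491.9,  72.2]), array([ 99.1, 124.9]), np.float64(83.1)]
shelf [ 432  185   50   76 2973] [array([ 516.8, -399.3]), array([142.9, 231.1]), np.float64(84.8)]
```

>>> apply_moves --delta_pos '[[0.1,0,0.0],[0.2,-0.05,0.05],[0.3,-0.1,0.1],[0.4,-0.2,0.15],[0.4,-0.25,0.2]]' --dr '[[0,0,0],[0,0,0],[0,0,0],[0,0,0],[0,0,0]]' --jaw '[0.76,0.76,0.76,0.76,0.76]'

```text
time: 0.57
tool_pos: [0.3402, 0.4005, 0.2973]
tool_rot: [-3.139, -0.001, 2.783]
contact_force: [-0.1, 0.3, -0.1]
opening: 0.0705
grip_force: 0.0
```

```bash
cat >> h.py <<'E'
def Rt(az,below,flip=0):
    "tool pointing to azimuth az(deg), 'below' deg below level; tool x on lower/inner side"
    a,b=np.radians(az),np.radians(below); d=np.array([np.cos(a)*np.cos(b),np.sin(a)*np.cos(b),-np.sin(b)])
    y=np.array([-np.sin(a),np.cos(a),0])*(-1 if flip else 1); return np.c_[np.cross(y,d),y,d]
def plan(pos,Rm):
    st=telemetry.observe(); R0=R.from_euler('xyz',st['tool_rot']).as_matrix()
    rv=R.from_matrix(Rm@R0.T).as_rotvec(); dp=(np.array(pos)-st['tool_pos'])/.4
    print('dpos',dp.round(3),'dr',(rv/.5).round(3),'rows: lin %.1f rot %.1f'%(np.linalg.norm(dp)*400/41.7,np.degrees(np.linalg.norm(rv))/7.16))
E
python3 - <<'E'
from h import *
Rm=Rt(38,30); c=np.array([.599,.321,.15]); plan(c-.13*Rm[:,2],Rm)
print(telemetry.observe()['qpos'].round(3))
E
```

```text
dpos [ 0.425 -0.372 -0.206] dr [ 0.337 -2.157  1.85 ] rows: lin 5.8 rot 11.4
[ 7.210e-01  3.000e-01  1.390e+00 -1.000e-03  1.455e+00 -4.910e-01]
```

>>> apply_moves --delta_pos '[[0.06,-0.06,0],[0.12,-0.12,0],[0.18,-0.17,0],[0.24,-0.22,0],[0.3,-0.27,0],[0.3,-0.27,0]]' --dr '[[0.03,-0.19,0.16],[0.06,-0.38,0.32],[0.09,-0.57,0.48],[0.12,-0.76,0.64],[0.155,-0.98,0.84],[0.155,-0.98,0.84]]' --jaw '[0.76,0.76,0.76,0.76,0.76,0.76]'

```text
time: 1.07
tool_pos: [0.4593, 0.2901, 0.298]
tool_rot: [2.987, 0.473, -3.105]
contact_force: [-0.4, -0.4, -0.1]
opening: 0.0699
grip_force: 0.0
```

>>> apply_moves --delta_pos '[[0.03,-0.02,0],[0.06,-0.05,0],[0.1,-0.08,-0.05],[0.12,-0.1,-0.1],[0.12,-0.1,-0.15],[0.12,-0.1,-0.2]]' --dr '[[0.03,-0.19,0.16],[0.06,-0.38,0.32],[0.09,-0.57,0.48],[0.12,-0.76,0.64],[0.155,-0.98,0.84],[0.155,-0.98,0.84]]' --jaw '[0.76,0.76,0.76,0.76,0.76,0.76]'

```text
time: 1.57
tool_pos: [0.4906, 0.2786, 0.2623]
tool_rot: [2.926, 0.731, -2.856]
contact_force: [0.1, 0.7, -1.4]
opening: 0.0698
grip_force: 0.0
```

Run:
```python
from h import *
Rm=Rt(38,30); c=np.array([.599,.321,.15]); plan(c-.13*Rm[:,2],Rm)
s=telemetry.observe();print(s['qpos'].round(3),s['tool_pos'].round(3))
snap('wrist','w1')
```

```text
dpos [ 0.049 -0.067 -0.118] dr [ 0.045 -0.685  0.411] rows: lin 1.4 rot 3.2
[ 0.24   0.072  2.036  0.688  0.394 -2.255] [0.491 0.279 0.262]
```

View pics/w1.png

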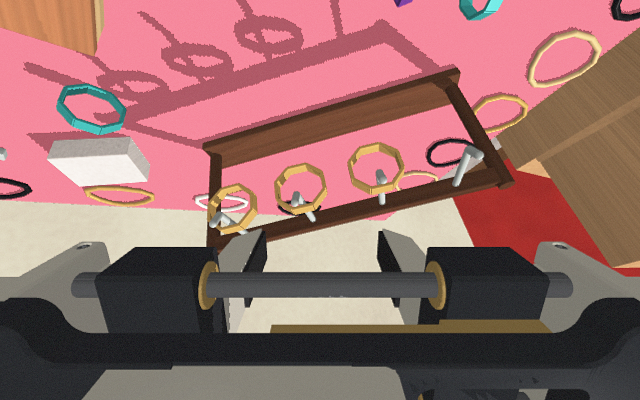

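```bash
cat > kin.py <<'E'
import numpy as np
from scipy.spatial.transform import Rotation as R
from scipy.optimize import least_squares
D=[([1.067,.342,1.524,0,1.275,-.146],[.18363,.4914,.22605],[-3.14,0,2.7838]),
([.721,.3,1.39,-.001,1.455,-.491],[.3402,.4005,.2973],[-3.139,-.001,2.783]),
([.24,.072,2.036,.688,.394,-2.255],[.4906,.2786,.2623],[2.926,.731,-2.856])]
def fk(q,p,s=1):
    L1,L2,h,Lt,a,lat=p; e=R.from_euler
    f=e('z',q[0])*e('y',q[1]+q[2]); w=f*e('z',s*q[3])*e('y',q[4])*e('z',q[5])
    pos=e('z',q[0]).apply([a+L1*np.sin(q[1])+L2*np.sin(q[1]+q[2]),lat,h+L1*np.cos(q[1])+L2*np.cos(q[1]+q[2])])+w.apply([0,0,Lt])
    return pos,w*e('z',C)
C=0
if __name__=='__main__':
    for s in(1,-1):
        print(s,[ (R.from_euler('xyz',d[2]).inv()*fk(d[0],[0]*6,s)[1]).as_matrix()[:,:2].round(2).tolist() for d in D])
        r=least_squares(lambda p:np.concatenate([fk(d[0],p,s)[0]-d[1] for d in D]+[.02*(p-[.4,.4,.3,.2,0,.07])*.1]),[.4,.4,.3,.2,0,.07]); print(r.x.round(4),np.abs(r.fun).max())
E
python3 kin.py
```

```text
1 [[[0.0, 1.0], [-1.0, 0.0], [0.0, 0.0]], [[0.0, 1.0], [-1.0, 0.0], [-0.0, 0.0]], [[0.0, 1.0], [-1.0, 0.0], [0.0, -0.0]]]
[ 0.5523  0.3692  0.1273  0.3134 -0.0145  0.0769] 0.004668286068737981
-1 [[[0.0, 1.0], [-1.0, 0.0], [0.0, 0.0]], [[0.0, 1.0], [-1.0, 0.0], [0.0, -0.0]], [[-0.96, 0.26], [-0.24, -0.85], [-0.11, -0.46]]]
[-0.2561 -0.0213  0.4296 -0.0801  0.6242  0.0957] 0.04862100003889294
```

>>> apply_moves --delta_pos '[[0.03,-0.03,-0.05],[0.05,-0.06,-0.1],[0.05,-0.06,-0.12],[0.05,-0.06,-0.12]]' --dr '[[0.015,-0.22,0.13],[0.03,-0.45,0.26],[0.045,-0.68,0.4],[0.045,-0.68,0.4]]' --jaw '[0.76,0.76,0.76,0.76]'

```text
time: 1.95
tool_pos: [0.5069, 0.2673, 0.2447]
tool_rot: [2.972, 0.83, -2.717]
contact_force: [-0.7, 0.7, -0.8]
opening: 0.0694
grip_force: 0.0
```

Run:
```python
from h import *
Rm=Rt(38,30); c=np.array([.599,.321,.15]); plan(c-.13*Rm[:,2],Rm)
s=telemetry.observe();print(s['qpos'].round(4),s['tool_pos'].round(4),s['tool_rot'].round(4))
```

```text
dpos [ 0.009 -0.039 -0.074] dr [ 0.052 -0.475  0.201] rows: lin 0.8 rot 2.1
[ 0.1432  0.1203  2.1091  1.2349  0.3961 -2.9824] [0.5069 0.2673 0.2447] [ 2.9718  0.8299 -2.7171]
```

```bash
cat > kin.py <<'E'
import numpy as np
from scipy.spatial.transform import Rotation as R
from scipy.optimize import least_squares
D=[([1.067,.342,1.524,0,1.275,-.146],[.18363,.4914,.22605]),
([.721,.3,1.39,-.001,1.455,-.491],[.3402,.4005,.2973]),
([.24,.072,2.036,.688,.394,-2.255],[.4906,.2786,.2623]),
([.1432,.1203,2.1091,1.2349,.3961,-2.9824],[.5069,.2673,.2447])]
e=R.from_euler
def fk(q,p):
    L1,L2,h,Lt,a,lat,eo,wo,wl=p
    f=e('z',q[0])*e('y',q[1]+q[2]); g=f*e('z',q[3])*e('y',q[4])
    pos=e('z',q[0]).apply([a+L1*np.sin(q[1]),lat,h+L1*np.cos(q[1])])+f.apply([eo,0,L2])+g.apply([wo,wl,Lt])
    return pos,g*e('z',q[5])*e('z',np.pi/2)   # maps to tool frame
p0=np.array([.45,.4,.3,.25,0,.0,0,0,0.07]);lo=[.2,.2,.05,.1,-.1,-.15,-.1,-.15,-.15];hi=[.7,.6,.5,.5,.1,.15,.1,.15,.15]
def fit(): return least_squares(lambda p:np.concatenate([(fk(d[0],p)[0]-d[1])*100 for d in D]+[.05*(p-p0)]),p0,bounds=(lo,hi))
qlo=np.array([-2.53,-.77,.04,-1,.28,-3.11]);qhi=np.array([2.53,2.02,2.7,4.14,2.66,3.11])
def ik(pos,Rm,p,q0):
    def f(q):
        x,o=fk(q,p); return np.concatenate([(x-pos)*10,(R.from_matrix(Rm).inv()*o).as_rotvec()])
    r=least_squares(f,np.clip(q0,qlo+.01,qhi-.01),bounds=(qlo,qhi)); return r.x,np.abs(r.fun).max()
E
python3 - <<'E'
from kin import *; from h import Rt
r=fit();print(r.x.round(4),np.abs(r.fun).max()/100)
print([(e('xyz',a).inv()*fk(d[0],r.x)[1]).magnitude().round(3) for d,a in zip(D,[[-3.14,0,2.7838],[-3.139,-.001,2.783],[2.926,.731,-2.856],[2.9718,.8299,-2.7171]])])
for c in([.543,.391,.15],[.599,.321,.15],[.658,.252,.15]):
  for below in(0,30,45):
    for back in(0.0,.13):
      for fl in(0,1):
        Rm=Rt(38,below,fl); res=[]
        for q4 in(0,1.5,3.1):
          for q6 in(-1.5,0,1.5):
            q,er=ik(np.array(c)-back*Rm[:,2],Rm,r.x,[.5,.5,1.5,q4,.6,q6])
            if er<.01: res.append(tuple(q.round(2)))
        print(c[0],below,back,fl,set(res))
E
```

```text
[ 5.083e-01  3.850e-01  2.264e-01  3.208e-01 -6.100e-03  7.500e-02
  4.850e-02 -2.000e-04  1.400e-03] 0.0001980581114055524Traceback (most recent call last):
  File "<stdin>", line 3, in <module>
AttributeError: 'float' object has no attribute 'round'
```

Run:
```python
from kin import *; from h import Rt
r=fit()
print([round(float((e('xyz',a).inv()*fk(d[0],r.x)[1]).magnitude()),3) for d,a in zip(D,[[-3.14,0,2.7838],[-3.139,-.001,2.783],[2.926,.731,-2.856],[2.9718,.8299,-2.7171]])])
for c in([.543,.391,.15],[.599,.321,.15],[.658,.252,.15]):
  for below in(0,30,45):
    for back in(0.0,.13):
      for fl in(0,1):
        Rm=Rt(38,below,fl); res=[]
        for q4 in(0,1.5,3.1):
          for q6 in(-1.5,0,1.5):
            q,er=ik(np.array(c)-back*Rm[:,2],Rm,r.x,[.5,.5,1.5,q4,.6,q6])
            if er<.01: res.append(tuple(float(v) for v in q.round(1)))
        print(c[0],below,back,fl,set(res))
```

```text
[0.002, 0.001, 0.0, 0.0]
0.543 0 0.0 0 {(0.4, 0.9, 2.2, 2.9, 1.6, 1.6)}
0.543 0 0.0 1 {(0.4, 0.9, 2.2, 2.9, 1.6, -1.6)}
0.543 0 0.13 0 {(0.2, 1.1, 2.6, 2.6, 2.1, 1.3)}
0.543 0 0.13 1 {(0.2, 1.1, 2.6, 2.6, 2.1, -1.8)}
0.543 30 0.0 0 {(0.4, 0.5, 2.1, 2.7, 0.6, 1.8)}
0.543 30 0.0 1 {(0.4, 0.5, 2.1, 2.7, 0.6, -1.3)}
0.543 30 0.13 0 {(0.3, 0.2, 2.4, 2.5, 0.5, 2.0)}
0.543 30 0.13 1 {(0.3, 0.2, 2.4, 2.5, 0.5, -1.2)}
0.543 45 0.0 0 set()
0.543 45 0.0 1 set()
0.543 45 0.13 0 {(0.4, 0.1, 2.1, 0.8, 0.3, -2.6)}
0.543 45 0.13 1 {(0.4, 0.1, 2.1, 0.8, 0.3, 0.5)}
0.599 0 0.0 0 {(0.1, 0.9, 2.2, 2.6, 1.5, 1.6)}
0.599 0 0.0 1 {(0.1, 0.9, 2.2, 2.6, 1.5, -1.6)}
0.599 0 0.13 0 {(-0.1, 1.0, 2.5, 2.3, 1.9, 1.3)}
0.599 0 0.13 1 {(-0.1, 1.0, 2.5, 2.3, 1.9, -1.9)}
0.599 30 0.0 0 {(0.2, 0.5, 2.1, 2.4, 0.6, 2.0)}
0.599 30 0.0 1 {(0.2, 0.5, 2.1, 2.4, 0.6, -1.2)}
0.599 30 0.13 0 {(0.0, 0.2, 2.3, 2.1, 0.6, 2.2)}
0.599 30 0.13 1 {(0.0, 0.2, 2.3, 2.1, 0.6, -1.0)}
0.599 45 0.0 0 {(0.2, 0.4, 1.9, 1.4, 0.3, 3.0)}
0.599 45 0.0 1 {(0.2, 0.4, 1.9, 1.4, 0.3, -0.2)}
0.599 45 0.13 0 {(0.1, 0.2, 2.0, 1.0, 0.4, -2.9)}
0.599 45 0.13 1 {(0.1, 0.2, 2.0, 1.0, 0.4, 0.2)}
0.658 0 0.0 0 {(-0.0, 0.9, 2.1, 2.4, 1.5, 1.7)}
0.658 0 0.0 1 {(-0.0, 0.9, 2.1, 2.4, 1.5, -1.5)}
0.658 0 0.13 0 {(-0.3, 1.0, 2.4, 2.1, 1.7, 1.4)}
0.658 0 0.13 1 {(-0.3, 1.0, 2.4, 2.1, 1.7, -1.7)}
0.658 30 0.0 0 {(0.0, 0.6, 2.0, 2.1, 0.6, 2.2)}
0.658 30 0.0 1 {(0.0, 0.6, 2.0, 2.1, 0.6, -1.0)}
0.658 30 0.13 0 {(-0.2, 0.3, 2.2, 1.8, 0.7, 2.3)}
0.658 30 0.13 1 {(-0.2, 0.3, 2.2, 1.8, 0.7, -0.8)}
0.658 45 0.0 0 {(0.1, 0.5, 1.8, 1.3, 0.4, 3.0)}
0.658 45 0.0 1 {(0.1, 0.5, 1.8, 1.3, 0.4, -0.1)}
0.658 45 0.13 0 {(-0.0, 0.2, 1.9, 1.0, 0.6, -3.0)}
0.658 45 0.13 1 {(-0.0, 0.2, 1.9, 1.0, 0.6, 0.1)}
```

>>> apply_moves --delta_pos '[[0,0,0],[0,0,0],[0,0,0],[0,0,0],[0,0,0],[0,0,0]]' --dr '[[0.95,0.75,-0.7],[0.95,0.75,-0.7],[0.95,0.75,-0.7],[0.95,0.75,-0.7],[0.95,0.75,-0.7],[0.95,0.75,-0.7]]' --jaw '[0.76,0.76,0.76,0.76,0.76,0.76]'

```text
time: 2.45
tool_pos: [0.5072, 0.2672, 0.2454]
tool_rot: [2.354, 0.461, 2.813]
contact_force: [0.0, -0.4, -0.1]
opening: 0.0697
grip_force: 0.0
```

>>> apply_moves --delta_pos '[[0,0,0],[0,0,0],[0,0,0],[0,0,0],[0,0,0],[0,0,0]]' --dr '[[0.95,0.75,-0.7],[0.95,0.75,-0.7],[0.95,0.75,-0.7],[0.95,0.75,-0.7],[0.95,0.75,-0.7],[0.95,0.75,-0.7]]' --jaw '[0.76,0.76,0.76,0.76,0.76,0.76]'

```text
time: 2.95
tool_pos: [0.5069, 0.2673, 0.2451]
tool_rot: [2.135, -0.102, 2.411]
contact_force: [0.3, 0.1, 0.6]
opening: 0.0698
grip_force: 0.0
```

>>> apply_moves --delta_pos '[[0,0,0],[0,0,0],[0,0,0],[0,0,0],[0,0,0],[0,0,0]]' --dr '[[0.95,0.75,-0.7],[0.95,0.75,-0.7],[0.95,0.75,-0.7],[0.95,0.75,-0.7],[0.95,0.75,-0.7],[0.95,0.75,-0.7]]' --jaw '[0.76,0.76,0.76,0.76,0.76,0.76]'

```text
time: 3.45
tool_pos: [0.5067, 0.2676, 0.2451]
tool_rot: [2.143, -0.704, 2.046]
contact_force: [0.1, 0.1, -0.3]
opening: 0.0699
grip_force: 0.0
```

>>> apply_moves --delta_pos '[[0,0,0],[0,0,0],[0,0,0],[0,0,0],[0,0,0],[0,0,0]]' --dr '[[0.95,0.75,-0.7],[0.95,0.75,-0.7],[0.95,0.75,-0.7],[0.95,0.75,-0.7],[0.95,0.75,-0.7],[0.95,0.75,-0.7]]' --jaw '[0.76,0.76,0.76,0.76,0.76,0.76]'

```text
time: 3.95
tool_pos: [0.5066, 0.268, 0.2452]
tool_rot: [2.769, -1.208, 1.152]
contact_force: [0.1, -1.0, -0.0]
opening: 0.07
grip_force: 0.0
```

Run:
```python
from h import *
Rm=Rt(38,30,1); c=np.array([.599,.321,.15]); plan(c-.13*Rm[:,2],Rm)
s=telemetry.observe();print(s['qpos'].round(4),s['tool_pos'].round(4),s['tool_rot'].round(4))
```

```text
dpos [ 0.009 -0.041 -0.076] dr [-0.054  0.447 -0.299] rows: lin 0.8 rot 2.2
[-0.0501  0.2953  2.357   2.1252  0.9289 -1.271 ] [0.5066 0.268  0.2452] [ 2.7686 -1.2082  1.1523]
```

>>> apply_moves --delta_pos '[[0.01,-0.04,-0.08],[0.01,-0.04,-0.08],[0.01,-0.04,-0.08],[0.01,-0.04,-0.08],[0.01,-0.04,-0.08]]' --dr '[[-0.05,0.45,-0.3],[-0.05,0.45,-0.3],[-0.05,0.45,-0.3],[-0.05,0.45,-0.3],[-0.05,0.45,-0.3]]' --jaw '[0.76,0.76,0.76,0.76,0.76]'

```text
time: 4.37
tool_pos: [0.5111, 0.2522, 0.2142]
tool_rot: [3.129, -1.049, 0.679]
contact_force: [0.2, -0.8, -0.2]
opening: 0.0698
grip_force: 0.0
```

Run:
```python
from h import *
Rm=Rt(38,30,1); c=np.array([.599,.321,.15]); plan(c-.13*Rm[:,2],Rm)
im,cw=snap('wrist','w2')
np.savez('w2.npz',K=cw[0],R=cw[1],t=cw[2])
print(proj(cw,[[.543,.391,.15],[.599,.321,.15],[.658,.252,.15]]).round())
```

```text
dpos [-0.002 -0.001  0.002] dr [ 0.008  0.011 -0.009] rows: lin 0.0 rot 0.1
[[236. 187.]
 [321. 187.]
 [405. 185.]]
```

View pics/w2.png

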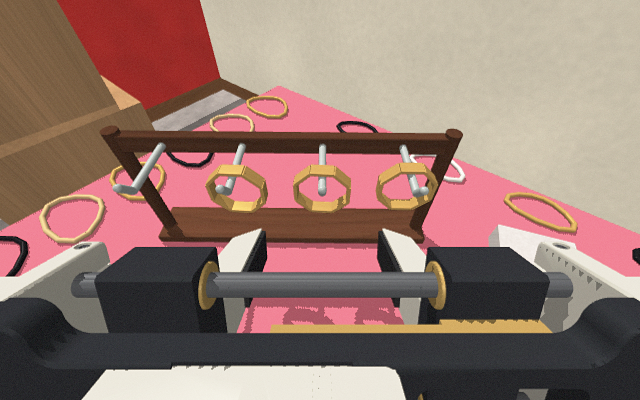

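Run:
```python
from h import *
z=np.load('w2.npz'); cw=(z['K'],z['R'],z['t']); im=cv2.imread('pics/w2.png')
m=cv2.inRange(cv2.cvtColor(im,cv2.COLOR_BGR2HSV),(16,90,80),(32,255,255)); m[:,:195]=0;m[:160]=0;m[215:]=0;m[:,442:]=0
n,l,s,c=cv2.connectedComponentsWithStats(cv2.dilate(m,np.ones((3,3))))
bb=[s[i] for i in range(1,n) if s[i,4]>200]; print(bb)
w=np.array(sorted([(b[0]+b[2]/2-.5,b[1]+b[3]/2-.5) for b in bb]));print(w)
T=[[198.1,214.8],[221.7,196.1],[244.5,176.2]]
if len(w)==3: print(tri(cam('top'),T,cw,w).round(4))
# bar top edge ends
P=atz(cw,[[109,133],[455,136]],.187); print(P, np.degrees(np.arctan2(*(P[1]-P[0])[[1,0]]))+90)
f=atz(cw,[[158,240],[424,243]],.0); print(f,np.degrees(np.arctan2(*(f[1]-f[0])[[1,0]]))+90)
```

```text
[array([ 375,  161,   64,   50, 1686], dtype=int32), array([ 204,  164,   65,   50, 1748], dtype=int32), array([ 292,  164,   60,   50, 1641], dtype=int32)]
[[236.  188.5]
 [321.5 188.5]
 [406.5 185.5]]
[[0.5445 0.3972 0.1426]
 [0.6001 0.3239 0.1463]
 [0.6584 0.2536 0.151 ]]
[[0.49238661 0.52556003 0.187     ]
 [0.72040341 0.23392785 0.187     ]] 38.02058503550257
[[0.46889269 0.53532705 0.        ]
 [0.71874186 0.21327068 0.        ]] 37.80406954713268
```

>>> apply_moves --delta_pos '[[0.05,0.04,-0.04],[0.1,0.08,-0.08],[0.14,0.11,-0.11],[0.18,0.14,-0.14],[0.21,0.165,-0.16],[0.239,0.188,-0.178],[0.239,0.188,-0.178],[0.239,0.188,-0.178]]' --dr '[[0,0,0],[0,0,0],[0,0,0],[0,0,0],[0,0,0],[0,0,0],[0,0,0],[0,0,0]]' --jaw '[0.76,0.76,0.76,0.76,0.76,0.76,0.76,0.76]'

```text
time: 5.08
tool_pos: [0.6065, 0.3264, 0.141]
tool_rot: [3.131, -1.046, 0.675]
contact_force: [-0.2, -0.3, 0.4]
opening: 0.0698
grip_force: 0.0
```

>>> apply_moves --delta_pos '[[0,0,0],[0,0,0],[0,0,0],[0,0,0],[0,0,0],[0,0,0]]' --dr '[[0,0,0],[0,0,0],[0,0,0],[0,0,0],[0,0,0],[0,0,0]]' --jaw '[0.6,0.4,0.3,0.3,0.3,0.3]' --force 20

```text
time: 5.58
tool_pos: [0.6069, 0.3262, 0.1425]
tool_rot: [3.129, -1.047, 0.676]
contact_force: [-0.2, 0.4, -0.6]
opening: 0.06
grip_force: 20.0
```

Run:
```python
from h import *
im,_=snap('wrist'); im2,_=snap('scene')
cv2.imwrite('pics/w3.png',np.vstack([im[60:300,120:520],cv2.resize(im2[160:260,370:537],(400,240))]))
s=telemetry.observe();print(s['qpos'].round(3),s['opening'],s['grip_force'],s['contact_force'])
```

```text
[ 0.2    0.551  2.071  2.406  0.612 -1.184] 0.060207385052918935 19.999902361087294 [-0.66944666 -0.7419241   0.22148099]
```

View pics/w3.png

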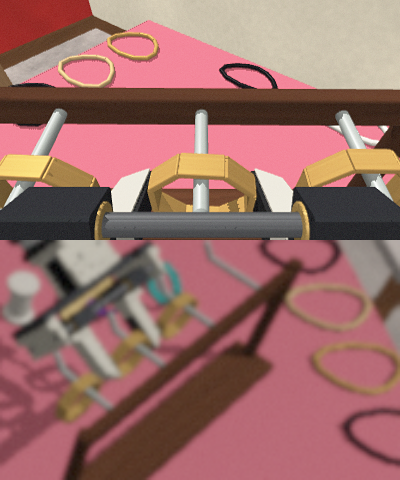

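>>> apply_moves --delta_pos '[[0,0,0.04],[0,0,0.08],[0,0,0.085],[-0.05,-0.04,0.085],[-0.1,-0.08,0.085],[-0.15,-0.12,0.085],[-0.2,-0.156,0.085],[-0.2,-0.156,0.12]]' --dr '[[0,0,0],[0,0,0],[0,0,0],[0,0,0],[0,0,0],[0,0,0],[0,0,0],[0,0,0]]' --jaw '[0.3,0.3,0.3,0.3,0.3,0.3,0.3,0.3]'

```text
time: 6.35
tool_pos: [0.5222, 0.2621, 0.1859]
tool_rot: [3.138, -1.038, 0.667]
contact_force: [-0.3, 1.2, -1.1]
opening: 0.0597
grip_force: 20.0
```

```bash
cat > sim.py <<'E'
from kin import *; from h import *
from scipy.spatial.transform import Slerp
P=fit().x
def path(pos,Rm,q,p0,R0,n=24):
    sl=Slerp([0,1],R.from_matrix([R0,Rm])); bad=0;mx=0;tr=[]
    for s in np.linspace(0,1,n+1)[1:]:
        q2,er=ik(p0+s*(np.array(pos)-p0),sl(s).as_matrix(),P,q); bad=max(bad,er); mx=max(mx,np.abs(q2-q).max()); q=q2; tr.append(q)
    return q,bad,mx,np.array(tr)
E
python3 - <<'E'
from sim import *
s=telemetry.observe(); print(s['opening'],s['tool_pos'].round(3))
R0=e('xyz',s['tool_rot']).as_matrix()
for az in(-60,-30,0,20,38,60,90):
  for wp in(0,1):
    q=s['qpos'];p=s['tool_pos'];Rr=R0;b=0
    if wp: q,b,m0,_=path([.5,0.05,.3],Rt(38,60,1),q,p,Rr); p=np.array([.5,0.05,.3]);Rr=Rt(38,60,1)
    q,bad,mx,tr=path([.52,-.21,.12],Rt(az,90,1),q,p,Rr); print(az,wp,round(max(b,bad),3),round(mx,2),q.round(2),'minq5',tr[:,4].min().round(2))
E
```

```text
0.059743407326123946 [0.522 0.262 0.186]
-60 0 0.0 0.26 [-0.52  0.51  1.57 -0.    1.06  2.1 ] minq5 0.31
-60 1 0.0 0.08 [-0.52  0.51  1.57  0.    1.06  2.1 ] minq5 0.91
-30 0 0.0 0.18 [-0.52  0.51  1.57  0.    1.06  1.57] minq5 0.41
-30 1 0.0 0.05 [-0.52  0.51  1.57  0.    1.06  1.57] minq5 0.96
0 0 0.0 0.15 [-0.52  0.51  1.57  0.    1.06  1.05] minq5 0.49
0 1 0.0 0.03 [-0.52  0.51  1.57  0.    1.06  1.05] minq5 1.0
20 0 0.0 0.15 [-0.52  0.51  1.57 -0.    1.06  0.7 ] minq5 0.54
20 1 0.0 0.02 [-0.52  0.51  1.57 -0.    1.06  0.7 ] minq5 1.03
38 0 0.0 0.15 [-0.52  0.51  1.57 -0.    1.06  0.39] minq5 0.57
38 1 0.0 0.02 [-0.52  0.51  1.57  0.    1.06  0.39] minq5 1.04
60 0 0.0 0.16 [-0.52  0.51  1.57 -0.    1.06  0.  ] minq5 0.61
60 1 0.0 0.02 [-0.52  0.51  1.57  0.    1.06  0.  ] minq5 1.05
90 0 0.0 0.18 [-0.52  0.51  1.57  0.    1.06 -0.52] minq5 0.64
90 1 0.0 0.05 [-0.52  0.51  1.57  0.    1.06 -0.52] minq5 1.05
```

>>> apply_moves --delta_pos '[[0,-0.05,0.1],[0,-0.12,0.2],[0,-0.21,0.28],[0,-0.31,0.28],[0,-0.41,0.28],[0,-0.5,0.28],[0,-0.53,0.28],[0,-0.53,0.28]]' --dr '[[0,0,0],[-0.13,0.17,0],[-0.26,0.33,0],[-0.39,0.5,0],[-0.52,0.66,0],[-0.645,0.825,0],[-0.645,0.825,0],[-0.645,0.825,0]]' --jaw '[0.3,0.3,0.3,0.3,0.3,0.3,0.3,0.3]'

```text
time: 7.02
tool_pos: [0.5241, 0.1607, 0.276]
tool_rot: [-3.117, -0.689, 0.685]
contact_force: [0.4, 2.2, 0.0]
opening: 0.06
grip_force: 20.0
```

>>> apply_moves --delta_pos '[[0,-0.1,0],[0,-0.2,-0.05],[-0.01,-0.3,-0.1],[-0.02,-0.4,-0.2],[-0.03,-0.5,-0.3],[-0.03,-0.6,-0.36],[-0.03,-0.67,-0.42],[-0.03,-0.675,-0.45]]' --dr '[[0,0,0],[-0.13,0.17,0],[-0.26,0.33,0],[-0.39,0.5,0],[-0.52,0.66,0],[-0.645,0.825,0],[-0.645,0.825,0],[-0.645,0.825,0]]' --jaw '[0.3,0.3,0.3,0.3,0.3,0.3,0.3,0.3]'

```text
time: 7.68
tool_pos: [0.5145, -0.1069, 0.0987]
tool_rot: [-3.109, -0.172, 0.684]
contact_force: [0.8, 0.1, 0.5]
opening: 0.0601
grip_force: 20.0
```

```bash
cat >> h.py <<'E'
def quad(im,c,lo,hi,roi,z):
    m=cv2.inRange(cv2.cvtColor(im,cv2.COLOR_BGR2HSV),lo,hi); k=np.zeros_like(m); x0,y0,x1,y1=roi; k[y0:y1,x0:x1]=m[y0:y1,x0:x1]
    k=cv2.morphologyEx(k,cv2.MORPH_OPEN,np.ones((3,3))); n,l,s,_=cv2.connectedComponentsWithStats(k); i=1+s[1:,4].argmax(); ys,xs=np.nonzero(l==i)
    r=cv2.minAreaRect(np.float32(atz(c,np.c_[xs,ys],z)[:,:2]*1000)); return r
def tray(im,c): return quad(im,c,(0,150,20),(179,255,170),(345,150,450,290),.022)
E
python3 - <<'E'
from h import *
s=telemetry.observe(); print(s['opening'],s['grip_force'],s['tool_pos'].round(3),s['qpos'].round(2))
im,c=snap('top'); im2,_=snap('wrist'); print(tray(im,c))
plan([.51,-.22,.022],Rt(38,90,1))
cv2.imwrite('pics/t2.png',np.hstack([cv2.resize(im[150:270,320:440],(400,400)),im2[:,120:520]]))
E
```

```text
0.06014955091173529 20.00114494348736 [ 0.514 -0.107  0.099] [-0.46  0.45  1.77  0.22  0.89  0.29]
((592.6092529296875, -170.16744995117188), (90.33384704589844, 153.92820739746094), 4.813746929168701)
dpos [-0.002 -0.281 -0.181] dr [-0.274  0.208 -0.035] rows: lin 3.2 rot 1.4
```

View pics/t2.png

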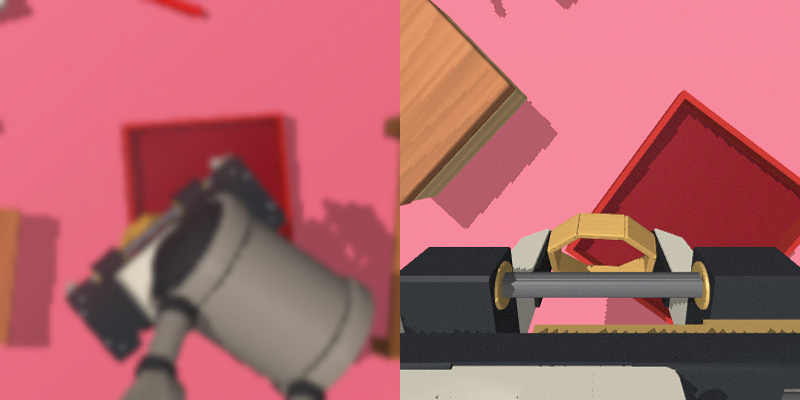

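>>> apply_moves --delta_pos '[[0,-0.08,0],[0,-0.16,0],[0,-0.24,-0.03],[0,-0.28,-0.08],[0,-0.28,-0.12],[0,-0.28,-0.16],[0,-0.28,-0.18],[0,-0.28,-0.18]]' --dr '[[-0.1,0.07,0],[-0.2,0.15,-0.02],[-0.27,0.21,-0.035],[-0.27,0.21,-0.035],[-0.27,0.21,-0.035],[-0.27,0.21,-0.035],[-0.27,0.21,-0.035],[-0.27,0.21,-0.035]]' --jaw '[0.3,0.3,0.3,0.3,0.3,0.3,0.3,0.3]'

```text
time: 8.45
tool_pos: [0.5123, -0.2167, 0.0259]
tool_rot: [3.14, -0.004, 0.668]
contact_force: [-1.2, -0.3, -0.3]
opening: 0.0601
grip_force: 20.0
```

Run:
```python
from h import *
s=telemetry.observe(); print(s['opening'],s['grip_force'],s['contact_force'].round(1),s['tool_pos'].round(3))
plan([.51,-.22,.022],Rt(38,90,1))
```

```text
0.060133642283586246 19.999959120646054 [-1.2 -0.3 -0.3] [ 0.512 -0.217  0.026]
dpos [-0.006 -0.008 -0.01 ] dr [-0.001  0.008 -0.009] rows: lin 0.1 rot 0.0
```

Release gently, rise, and reverse towards the stand.

>>> apply_moves --delta_pos '[[0,0,-0.008],[0,0,-0.008],[0,0,-0.008],[0,0,-0.008],[0,0,-0.008],[0,0,0.04],[0,0,0.1],[0,0,0.2]]' --dr '[[0,0,0],[0,0,0],[0,0,0],[0,0,0],[0,0,0],[0,0,0],[0,0,0],[0,0,0]]' --jaw '[0.65,0.72,0.76,0.76,0.76,0.76,0.76,0.76]'

```text
time: 9.12
tool_pos: [0.5116, -0.2169, 0.106]
tool_rot: [3.141, -0.002, 0.667]
contact_force: [-0.3, -0.4, -0.3]
opening: 0.07
grip_force: 0.0
```

>>> apply_moves --delta_pos '[[0,0.05,0.1],[0,0.12,0.2],[0,0.2,0.25],[0,0.3,0.3],[0,0.4,0.3],[0,0.5,0.3],[0,0.6,0.3],[0,0.675,0.3]]' --dr '[[0,0,0],[0.13,-0.17,0],[0.26,-0.33,0],[0.39,-0.5,0],[0.52,-0.66,0],[0.645,-0.825,0],[0.645,-0.825,0],[0.645,-0.825,0]]' --jaw '[0.76,0.76,0.76,0.76,0.76,0.76,0.76,0.76]'

```text
time: 9.78
tool_pos: [0.512, 0.0535, 0.2278]
tool_rot: [3.134, -0.529, 0.665]
contact_force: [-0.4, 0.2, 0.2]
opening: 0.0696
grip_force: 0.0
```

Run:
```python
from h import *
im,c=snap('top'); print(tray(im,c))
cv2.imwrite('pics/t3.png',cv2.resize(im[150:270,280:440],(640,480),interpolation=cv2.INTER_CUBIC))
C=np.array([.658,.253,.148]);Rm=Rt(38,30,1); plan(C-.13*Rm[:,2],Rm)
print(telemetry.observe()['tool_pos'].round(3))
```

```text
((552.9299926757812, -175.5379180908203), (168.2145538330078, 158.6547088623047), 3.641615152359009)
dpos [ 0.145  0.313 -0.038] dr [ 0.645 -0.81  -0.004] rows: lin 3.3 rot 4.1
[0.511 0.058 0.228]
```

View pics/t3.png

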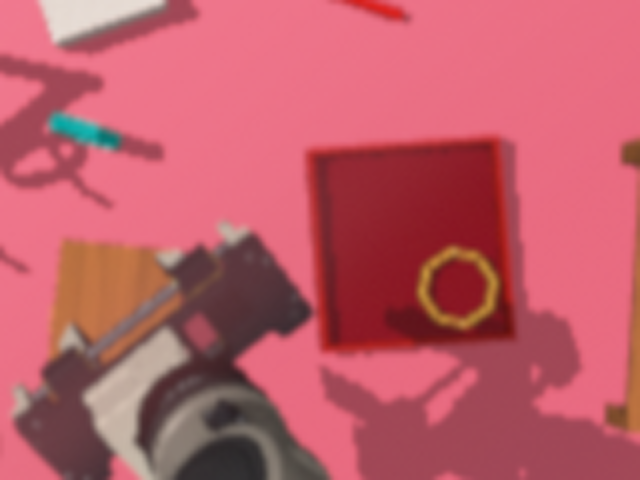

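>>> apply_moves --delta_pos '[[0.02,0.05,0.05],[0.05,0.12,0.05],[0.08,0.2,0.05],[0.11,0.26,0],[0.145,0.313,-0.038],[0.145,0.313,-0.038],[0.145,0.313,-0.038],[0.145,0.313,-0.038]]' --dr '[[0.13,-0.16,0],[0.26,-0.33,0],[0.39,-0.5,0],[0.52,-0.66,0],[0.645,-0.81,0],[0.645,-0.81,0],[0.645,-0.81,0],[0.645,-0.81,0]]' --jaw '[0.76,0.76,0.76,0.76,0.76,0.76,0.76,0.76]'

```text
time: 10.5
tool_pos: [0.5706, 0.1778, 0.2097]
tool_rot: [-3.14, -1.044, 0.658]
contact_force: [-0.4, 0.0, -0.6]
opening: 0.0692
grip_force: 0.0
```

```bash
cat >> h.py <<'E'
def rings(im,cw,skip=()):
    m=cv2.inRange(cv2.cvtColor(im,cv2.COLOR_BGR2HSV),(16,90,80),(32,255,255)); m[:150]=0;m[222:]=0
    n,l,s,c=cv2.connectedComponentsWithStats(cv2.dilate(m,np.ones((3,3))))
    return [(b[0]+b[2]/2-.5,b[1]+b[3]/2-.5,int(b[2]),int(b[3])) for b in s[1:] if b[4]>200]
E
python3 - <<'E'
from h import *
C=np.array([.658,.253,.148]);Rm=Rt(38,30,1); plan(C-.13*Rm[:,2],Rm); plan(C+.01*Rm[:,2],Rm)
im,cw=snap('wrist','w4'); print(rings(im,cw),proj(cw,[C,[.544,.394,.148]]))
print(telemetry.observe()['qpos'].round(2))
E
```

```text
dpos [-0.003  0.015  0.008] dr [ 0.002 -0.006  0.006] rows: lin 0.2 rot 0.0
dpos [ 0.235  0.201 -0.167] dr [ 0.002 -0.006  0.006] rows: lin 3.4 rot 0.0
[(np.float64(20.0), np.float64(167.0), 41, 37), (np.float64(121.5), np.float64(181.0), 118, 63), (np.float64(316.5), np.float64(182.5), 60, 50), (np.float64(484.5), np.float64(204.5), 72, 36), (np.float64(23.0), np.float64(206.5), 47, 32)] [[315.29984366 182.56973563]
 [144.22825658 184.97053629]]
[-0.19  0.32  2.19  1.81  0.74 -0.84]
```

>>> apply_moves --delta_pos '[[0.04,0.05,-0.03],[0.09,0.09,-0.07],[0.14,0.12,-0.1],[0.18,0.155,-0.13],[0.21,0.18,-0.15],[0.235,0.2,-0.167],[0.235,0.2,-0.167],[0.235,0.2,-0.167]]' --dr '[[0,0,0],[0,0,0],[0,0,0],[0,0,0],[0,0,0],[0,0,0],[0,0,0],[0,0,0]]' --jaw '[0.76,0.76,0.76,0.76,0.76,0.76,0.76,0.76]'

```text
time: 11.22
tool_pos: [0.6658, 0.2575, 0.1469]
tool_rot: [3.137, -1.047, 0.666]
contact_force: [0.1, -0.5, -1.2]
opening: 0.0699
grip_force: 0.0
```

>>> apply_moves --delta_pos '[[0,0,0],[0,0,0],[0,0,0],[0,0,0],[0,0,0],[0,0,0]]' --dr '[[0,0,0],[0,0,0],[0,0,0],[0,0,0],[0,0,0],[0,0,0]]' --jaw '[0.6,0.4,0.3,0.3,0.3,0.3]' --force 20

```text
time: 11.72
tool_pos: [0.6658, 0.257, 0.1466]
tool_rot: [3.137, -1.047, 0.664]
contact_force: [-3.5, -3.4, 5.1]
opening: 0.0597
grip_force: 20.0
```

>>> apply_moves --delta_pos '[[0,0,0.03],[0,0,0.06],[0,0,0.085],[-0.05,-0.04,0.085],[-0.1,-0.08,0.085],[-0.15,-0.12,0.085],[-0.2,-0.156,0.085],[-0.22,-0.17,0.12]]' --dr '[[0,0,0],[0,0,0],[0,0,0],[0,0,0],[0,0,0],[0,0,0],[0,0,0],[0,0,0]]' --jaw '[0.3,0.3,0.3,0.3,0.3,0.3,0.3,0.3]'

```text
time: 12.38
tool_pos: [0.5742, 0.1881, 0.1902]
tool_rot: [-3.137, -1.039, 0.656]
contact_force: [-0.6, 0.5, -1.3]
opening: 0.0597
grip_force: 20.0
```

>>> apply_moves --delta_pos '[[0,-0.05,0.1],[-0.02,-0.12,0.2],[-0.05,-0.21,0.28],[-0.08,-0.31,0.28],[-0.1,-0.41,0.28],[-0.1,-0.5,0.28],[-0.1,-0.53,0.28],[-0.1,-0.53,0.28]]' --dr '[[0,0,0],[-0.13,0.17,0],[-0.26,0.33,0],[-0.39,0.5,0],[-0.52,0.66,0],[-0.645,0.825,0],[-0.645,0.825,0],[-0.645,0.825,0]]' --jaw '[0.3,0.3,0.3,0.3,0.3,0.3,0.3,0.3]'

```text
time: 13.05
tool_pos: [0.5424, 0.0119, 0.2995]
tool_rot: [3.136, -0.516, 0.663]
contact_force: [1.3, 2.0, -0.6]
opening: 0.0598
grip_force: 20.0
```

Run:
```python
from h import *
im,c=snap('top','t4'); r=tray(im,c); print(r)
s=telemetry.observe(); print(s['opening'],s['tool_pos'].round(3),s['tool_rot'].round(3))
plan([.595,-.22,.1],Rt(38,90,1))
```

```text
((556.3790283203125, -175.8441162109375), (161.07769775390625, 168.35629272460938), 89.57981872558594)
0.05923665697447295 [0.545 0.006 0.303] [ 3.125 -0.512  0.665]
dpos [ 0.125 -0.564 -0.506] dr [-0.606  0.826  0.005] rows: lin 7.4 rot 4.1
```

>>> apply_moves --delta_pos '[[0.02,-0.1,0],[0.05,-0.2,-0.05],[0.08,-0.3,-0.1],[0.11,-0.4,-0.2],[0.12,-0.5,-0.3],[0.12,-0.55,-0.4],[0.12,-0.555,-0.5],[0.12,-0.555,-0.5]]' --dr '[[0,0,0],[-0.13,0.17,0],[-0.26,0.33,0],[-0.39,0.5,0],[-0.52,0.66,0],[-0.61,0.825,0],[-0.61,0.825,0],[-0.61,0.825,0]]' --jaw '[0.3,0.3,0.3,0.3,0.3,0.3,0.3,0.3]'

```text
time: 13.77
tool_pos: [0.5916, -0.2085, 0.0952]
tool_rot: [-3.13, -0.008, 0.661]
contact_force: [-0.4, -0.1, -0.8]
opening: 0.0596
grip_force: 20.0
```

Run:
```python
from h import *
s=telemetry.observe(); print(s['opening'],s['contact_force'].round(1),s['tool_pos'].round(3))
plan([.594,-.215,.023],Rt(38,90,1))
```

```text
0.05958361188599219 [-0.4 -0.1 -0.8] [ 0.592 -0.209  0.095]
dpos [ 0.006 -0.016 -0.181] dr [-0.028 -0.001  0.003] rows: lin 1.7 rot 0.1
```

>>> apply_moves --delta_pos '[[0,-0.015,-0.05],[0,-0.015,-0.1],[0,-0.015,-0.14],[0,-0.015,-0.16],[0,-0.015,-0.18],[0,-0.015,-0.18],[0,-0.015,-0.18]]' --dr '[[-0.03,0,0],[-0.03,0,0],[-0.03,0,0],[-0.03,0,0],[-0.03,0,0],[-0.03,0,0],[-0.03,0,0]]' --jaw '[0.3,0.3,0.3,0.3,0.3,0.3,0.3]'

```text
time: 14.35
tool_pos: [0.5916, -0.2143, 0.0269]
tool_rot: [3.139, -0.0, 0.66]
contact_force: [-0.1, -0.0, -0.4]
opening: 0.0599
grip_force: 20.0
```

>>> apply_moves --delta_pos '[[0,0,0],[0,0,0],[0,0,0],[0,0,0],[0,0,0],[0,0,0.04],[0,0,0.1],[0,0,0.2]]' --dr '[[0,0,0],[0,0,0],[0,0,0],[0,0,0],[0,0,0],[0,0,0],[0,0,0],[0,0,0]]' --jaw '[0.65,0.72,0.76,0.76,0.76,0.76,0.76,0.76]'

```text
time: 15.02
tool_pos: [0.5891, -0.2132, 0.1038]
tool_rot: [-3.136, 0.003, 0.66]
contact_force: [0.1, 0.7, -0.2]
opening: 0.0698
grip_force: 0.0
```

>>> apply_moves --delta_pos '[[0,0.05,0.1],[-0.03,0.12,0.2],[-0.06,0.2,0.25],[-0.1,0.3,0.3],[-0.13,0.4,0.3],[-0.16,0.5,0.3],[-0.2,0.6,0.3],[-0.24,0.69,0.3]]' --dr '[[0,0,0],[0.13,-0.17,0],[0.26,-0.33,0],[0.39,-0.5,0],[0.52,-0.66,0],[0.645,-0.825,0],[0.645,-0.825,0],[0.645,-0.825,0]]' --jaw '[0.76,0.76,0.76,0.76,0.76,0.76,0.76,0.76]'

```text
time: 15.68
tool_pos: [0.4986, 0.0508, 0.2266]
tool_rot: [-3.141, -0.525, 0.656]
contact_force: [0.3, 0.7, 0.2]
opening: 0.0697
grip_force: 0.0
```

Run:
```python
from h import *
im,c=snap('top','t5'); print(tray(im,c))
m=cv2.inRange(cv2.cvtColor(im,cv2.COLOR_BGR2HSV),(14,90,100),(34,255,255)); m[:,:350]=0;m[:,425:]=0;m[:170]=0;m[250:]=0
n,l,s,ce=cv2.connectedComponentsWithStats(cv2.dilate(m,np.ones((3,3)))); print([(a.tolist(),atz(c,b,.016)[0].round(3)) for a,b in zip(s[1:],ce[1:])])
C=np.array([.544,.394,.148]);Rm=Rt(38,30,1); plan(C-.13*Rm[:,2],Rm)
print(telemetry.observe()['tool_pos'].round(3))
```

```text
((552.73486328125, -172.47206115722656), (168.2145538330078, 164.798828125), 3.641615152359009)
[([383, 189, 21, 20, 223], array([ 0.597, -0.211,  0.016])), ([384, 211, 22, 22, 244], array([ 0.52 , -0.213,  0.016]))]
dpos [-0.098  0.668 -0.033] dr [ 0.636 -0.833 -0.003] rows: lin 6.5 rot 4.2
[0.494 0.057 0.226]
```

>>> apply_moves --delta_pos '[[0,0.08,0.05],[-0.02,0.16,0.05],[-0.04,0.25,0.05],[-0.06,0.35,0.05],[-0.08,0.45,0.02],[-0.1,0.55,0],[-0.1,0.63,-0.02],[-0.1,0.665,-0.03]]' --dr '[[0.13,-0.16,0],[0.26,-0.33,0],[0.39,-0.5,0],[0.52,-0.66,0],[0.635,-0.83,0],[0.635,-0.83,0],[0.635,-0.83,0],[0.635,-0.83,0]]' --jaw '[0.76,0.76,0.76,0.76,0.76,0.76,0.76,0.76]'

```text
time: 16.4
tool_pos: [0.4732, 0.2513, 0.2359]
tool_rot: [3.139, -1.046, 0.666]
contact_force: [1.1, 0.6, 1.5]
opening: 0.0698
grip_force: 0.0
```

Run:
```python
from h import *
C=np.array([.544,.394,.148]);Rm=Rt(38,30,1); plan(C-.13*Rm[:,2],Rm); plan(C+.01*Rm[:,2],Rm)
im,cw=snap('wrist','w5'); print(rings(im,cw),proj(cw,[C]))
print(telemetry.observe()['qpos'].round(2))
```

```text
dpos [-0.045  0.183 -0.057] dr [ 0.003 -0.    -0.002] rows: lin 1.9 rot 0.0
dpos [ 0.194  0.37  -0.232] dr [ 0.003 -0.    -0.002] rows: lin 4.6 rot 0.0
[(np.float64(87.5), np.float64(185.5), 176, 74), (np.float64(264.5), np.float64(183.0), 56, 45), (np.float64(537.0), np.float64(204.0), 69, 37)] [[263.75172908 181.22030299]]
[ 0.03  0.13  2.36  2.03  0.61 -0.89]
```

Prediction matches; move to standoff, then in.

>>> apply_moves --delta_pos '[[-0.02,0.06,0],[-0.04,0.12,-0.02],[-0.045,0.183,-0.057],[-0.045,0.183,-0.057],[-0.045,0.183,-0.057],[-0.045,0.183,-0.057]]' --dr '[[0,0,0],[0,0,0],[0,0,0],[0,0,0],[0,0,0],[0,0,0]]' --jaw '[0.76,0.76,0.76,0.76,0.76,0.76]'

```text
time: 16.95
tool_pos: [0.4552, 0.3249, 0.2135]
tool_rot: [3.141, -1.045, 0.669]
contact_force: [-0.4, -0.3, 0.3]
opening: 0.0695
grip_force: 0.0
```

Run:
```python
from h import *
C=np.array([.544,.394,.148]);Rm=Rt(38,30,1); plan(C+.01*Rm[:,2],Rm)
im,cw=snap('wrist'); print(rings(im,cw),proj(cw,[C]))
```

```text
dpos [ 0.239  0.186 -0.176] dr [ 0.003 -0.002 -0.01 ] rows: lin 3.4 rot 0.0
[(np.float64(105.0), np.float64(185.5), 211, 74), (np.float64(323.5), np.float64(188.5), 60, 50), (np.float64(597.5), np.float64(206.0), 80, 33)] [[321.46547278 186.95675254]]
```

>>> apply_moves --delta_pos '[[0.05,0.04,-0.04],[0.1,0.08,-0.08],[0.14,0.11,-0.11],[0.18,0.14,-0.14],[0.21,0.165,-0.16],[0.24,0.186,-0.178],[0.24,0.186,-0.178],[0.24,0.186,-0.178]]' --dr '[[0,0,0],[0,0,0],[0,0,0],[0,0,0],[0,0,0],[0,0,0],[0,0,0],[0,0,0]]' --jaw '[0.76,0.76,0.76,0.76,0.76,0.76,0.76,0.76]'

```text
time: 17.67
tool_pos: [0.5523, 0.3984, 0.1422]
tool_rot: [3.141, -1.046, 0.667]
contact_force: [-0.5, -0.3, -0.5]
opening: 0.0698
grip_force: 0.0
```

>>> apply_moves --delta_pos '[[0,0,0],[0,0,0],[0,0,0],[0,0,0],[0,0,0],[0,0,0]]' --dr '[[0,0,0],[0,0,0],[0,0,0],[0,0,0],[0,0,0],[0,0,0]]' --jaw '[0.6,0.4,0.3,0.3,0.3,0.3]' --force 20

```text
time: 18.17
tool_pos: [0.5514, 0.3991, 0.1427]
tool_rot: [3.141, -1.046, 0.667]
contact_force: [-0.1, -1.9, 1.5]
opening: 0.06
grip_force: 20.0
```

>>> apply_moves --delta_pos '[[0,0,0.03],[0,0,0.06],[0,0,0.085],[-0.05,-0.04,0.085],[-0.1,-0.08,0.085],[-0.15,-0.12,0.085],[-0.2,-0.156,0.085],[-0.22,-0.17,0.12]]' --dr '[[0,0,0],[0,0,0],[0,0,0],[0,0,0],[0,0,0],[0,0,0],[0,0,0],[0,0,0]]' --jaw '[0.3,0.3,0.3,0.3,0.3,0.3,0.3,0.3]'

```text
time: 18.83
tool_pos: [0.4592, 0.3294, 0.1864]
tool_rot: [-3.138, -1.037, 0.664]
contact_force: [-0.8, 0.4, -0.7]
opening: 0.0601
grip_force: 20.0
```

>>> apply_moves --delta_pos '[[0,-0.05,0.1],[0.02,-0.12,0.2],[0.05,-0.21,0.28],[0.08,-0.31,0.28],[0.1,-0.41,0.28],[0.1,-0.5,0.28],[0.1,-0.6,0.28],[0.1,-0.7,0.28]]' --dr '[[0,0,0],[-0.13,0.17,0],[-0.26,0.33,0],[-0.39,0.5,0],[-0.52,0.66,0],[-0.645,0.825,0],[-0.645,0.825,0],[-0.645,0.825,0]]' --jaw '[0.3,0.3,0.3,0.3,0.3,0.3,0.3,0.3]'

```text
time: 19.5
tool_pos: [0.4646, 0.2856, 0.2579]
tool_rot: [-3.053, -0.825, 0.675]
contact_force: [-0.5, 1.6, -0.9]
opening: 0.0598
grip_force: 20.0
```

Run:
```python
from h import *
im,c=snap('top','t6'); r=tray(im,c); print(r)
s=telemetry.observe(); print(s['opening'],s['tool_pos'].round(3),s['tool_rot'].round(3))
plan([.547,-.143,.1],Rt(38,90,1))
```

```text
((556.0903930664062, -172.8465576171875), (161.8440399169922, 152.99693298339844), 3.4963021278381348)
0.059756036249054505 [0.467 0.284 0.259] [-3.061 -0.823  0.68 ]
dpos [ 0.201 -1.067 -0.399] dr [-1.142  1.193 -0.098] rows: lin 11.1 rot 6.6
```

>>> apply_moves --delta_pos '[[0.02,-0.08,0.03],[0.04,-0.16,0.06],[0.06,-0.24,0.06],[0.08,-0.32,0.06],[0.1,-0.4,0.06],[0.12,-0.48,0.06],[0.15,-0.56,0.06],[0.15,-0.6,0.06]]' --dr '[[-0.1,0.1,0],[-0.2,0.2,0],[-0.3,0.3,0],[-0.4,0.4,0],[-0.5,0.5,0],[-0.55,0.58,-0.05],[-0.55,0.58,-0.05],[-0.55,0.58,-0.05]]' --jaw '[0.3,0.3,0.3,0.3,0.3,0.3,0.3,0.3]'

```text
time: 20.22
tool_pos: [0.5273, 0.0449, 0.2821]
tool_rot: [-3.094, -0.433, 0.675]
contact_force: [-0.8, 0.0, -0.5]
opening: 0.0595
grip_force: 20.0
```

Run:
```python
from h import *
s=telemetry.observe(); print(s['opening'],s['tool_pos'].round(3),s['qpos'].round(2))
plan([.548,-.142,.1],Rt(38,90,1))
```

```text
0.05951317232478967 [0.527 0.045 0.282] [-0.29  0.16  1.7   0.43  1.11  0.43]
dpos [ 0.052 -0.467 -0.455] dr [-0.611  0.621 -0.045] rows: lin 6.3 rot 3.5
```

>>> apply_moves --delta_pos '[[0.02,-0.1,-0.05],[0.03,-0.2,-0.1],[0.04,-0.3,-0.2],[0.05,-0.4,-0.3],[0.05,-0.465,-0.38],[0.05,-0.465,-0.45],[0.05,-0.465,-0.455],[0.05,-0.465,-0.455]]' --dr '[[-0.15,0.15,0],[-0.3,0.3,0],[-0.45,0.45,0],[-0.61,0.62,-0.045],[-0.61,0.62,-0.045],[-0.61,0.62,-0.045],[-0.61,0.62,-0.045],[-0.61,0.62,-0.045]]' --jaw '[0.3,0.3,0.3,0.3,0.3,0.3,0.3,0.3]'

```text
time: 20.88
tool_pos: [0.5423, -0.1385, 0.0945]
tool_rot: [-3.131, 0.005, 0.662]
contact_force: [-0.8, -0.1, -1.2]
opening: 0.0598
grip_force: 20.0
```

Run:
```python
from h import *
s=telemetry.observe(); print(s['opening'],s['tool_pos'].round(3))
plan([.548,-.142,.025],Rt(38,90,1))
```

```text
0.059835221053819596 [ 0.542 -0.139  0.095]
dpos [ 0.014 -0.009 -0.174] dr [-0.01  -0.021  0.003] rows: lin 1.7 rot 0.1
```

>>> apply_moves --delta_pos '[[0.014,-0.009,-0.05],[0.014,-0.009,-0.1],[0.014,-0.009,-0.14],[0.014,-0.009,-0.16],[0.014,-0.009,-0.175],[0.014,-0.009,-0.175],[0.014,-0.009,-0.175]]' --dr '[[0,0,0],[0,0,0],[0,0,0],[0,0,0],[0,0,0],[0,0,0],[0,0,0]]' --jaw '[0.3,0.3,0.3,0.3,0.3,0.3,0.3]'

```text
time: 21.47
tool_pos: [0.5515, -0.143, 0.0311]
tool_rot: [3.14, 0.001, 0.662]
contact_force: [-0.0, 0.3, 0.5]
opening: 0.0599
grip_force: 20.0
```

>>> apply_moves --delta_pos '[[0,0,0],[0,0,0],[0,0,0],[0,0,0],[0,0,0],[0,0,0.04],[0,0,0.1],[0,0,0.2]]' --dr '[[0,0,0],[0,0,0],[0,0,0],[0,0,0],[0,0,0],[0,0,0],[0,0,0],[0,0,0]]' --jaw '[0.65,0.72,0.76,0.76,0.76,0.76,0.76,0.76]'

```text
time: 22.13
tool_pos: [0.5486, -0.1425, 0.1078]
tool_rot: [-3.136, 0.006, 0.661]
contact_force: [0.0, -0.4, -0.9]
opening: 0.0696
grip_force: 0.0
```

>>> apply_moves --delta_pos '[[0,0.05,0.1],[-0.05,0.1,0.2],[-0.1,0.2,0.25],[-0.15,0.3,0.25],[-0.2,0.4,0.25],[-0.2,0.45,0.25]]' --dr '[[0,0,0],[0,0,0],[0,0,0],[0,0,0],[0,0,0],[0,0,0]]' --jaw '[0.7,0.5,0.3,0,0,0]'

```text
time: 22.63
tool_pos: [0.469, 0.0378, 0.2112]
tool_rot: [3.14, 0.002, 0.66]
contact_force: [0.8, 0.2, 0.2]
opening: 0.0354
grip_force: 0.0
```

Run:
```python
from h import *
im,c=snap('top','t7'); print(tray(im,c)); s,cs=snap('scene','s7')
m=cv2.inRange(cv2.cvtColor(im,cv2.COLOR_BGR2HSV),(14,90,100),(34,255,255)); m[:,:350]=0;m[:,425:]=0;m[:170]=0;m[250:]=0
n,l,st,ce=cv2.connectedComponentsWithStats(cv2.dilate(m,np.ones((3,3)))); print([(a.tolist(),atz(c,b,.016)[0].round(3)) for a,b in zip(st[1:],ce[1:])])
b=cv2.resize(im[160:280,280:500],(770,420),interpolation=cv2.INTER_CUBIC)
cv2.imwrite('pics/t7c.png',b)
print(telemetry.observe()['tool_pos'].round(3))
```

```text
((553.0836181640625, -175.9344024658203), (168.235107421875, 159.3034210205078), 3.489555597305298)
[([383, 189, 10, 20, 102], array([ 0.598, -0.189,  0.016])), ([393, 189, 11, 20, 117], array([ 0.595, -0.229,  0.016])), ([362, 202, 21, 20, 197], array([ 0.551, -0.141,  0.016])), ([384, 211, 22, 21, 241], array([ 0.52 , -0.212,  0.016]))]
[0.469 0.041 0.211]
```

View pics/t7c.png

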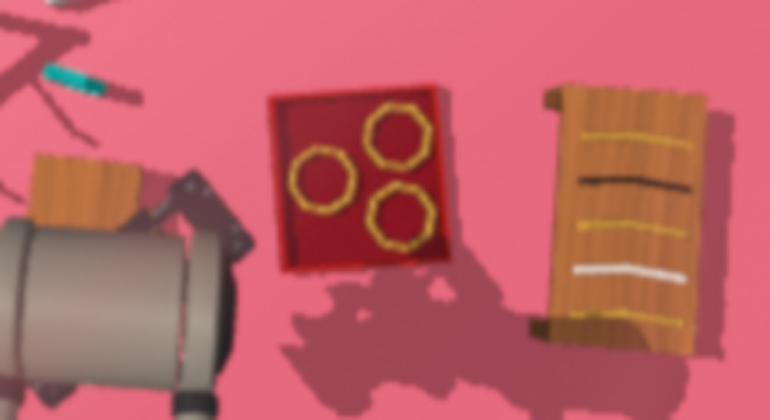

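Run:
```python
from h import *
from scipy.optimize import least_squares
c=cam('top'); im=cv2.imread('pics/t7.png')
uv=np.array([[562,88],[708,98],[692,355],[550,342]])/3.5+[280,160]-.5
P=atz(c,uv,.067)[:,:2]; print(P.round(3)); print('sides',[round(float(np.linalg.norm(P[i]-P[(i+1)%4])),3) for i in range(4)])
# model corners: TL = far x(+), front(+y) ; shelf x ~ world +x
M=np.array([[.118,.065],[.118,-.065],[-.118,-.065],[-.118,.065]])
def f(p):
    a=p[2]; return (M@np.array([[np.cos(a),np.sin(a)],[-np.sin(a),np.cos(a)]])+p[:2]-P).ravel()
r=least_squares(f,[.51,-.4,0]); print(r.x.round(4),np.degrees(r.x[2]),np.abs(r.fun).max())
x,y,a=r.x; h=np.array([x,y])+.027*np.array([-np.sin(a),np.cos(a)]); print('home',h.round(4))
# orange/wood board edges check per row: first/last wood col
hsv=cv2.cvtColor(im,cv2.COLOR_BGR2HSV); w=cv2.inRange(hsv,(8,90,90),(22,220,255))
for v in(192,200,210,220,230,240): 
    xs=np.nonzero(w[v,425:495])[0]+425; print(v,xs.min(),xs.max(),atz(c,[[xs.min()-.5,v],[xs.max()+.5,v]],.067)[:,:2].round(3).tolist())
# scene reprojection
cs=cam('scene'); R2=np.array([[np.cos(a),np.sin(a)],[-np.sin(a),np.cos(a)]])
print(proj(cs,np.c_[M@R2+[x,y],np.full(4,.067)]).round(1))
```

```text
[[ 0.635 -0.351]
 [ 0.625 -0.482]
 [ 0.394 -0.459]
 [ 0.406 -0.333]]
sides [0.131, 0.232, 0.126, 0.23]
[ 0.515  -0.406  -0.0882] -5.056312749411972 0.003132451865021313
home [ 0.5174 -0.3791]
192 441 481 [[0.612, -0.351], [0.61, -0.48]]
200 440 480 [[0.586, -0.347], [0.585, -0.476]]
210 440 480 [[0.554, -0.346], [0.553, -0.475]]
220 439 479 [[0.523, -0.342], [0.522, -0.47]]
230 438 479 [[0.491, -0.338], [0.49, -0.469]]
240 438 478 [[0.46, -0.337], [0.459, -0.465]]
[[183.4 244.6]
 [138.3 242.8]
 [163.8 181.9]
 [203.3 183.2]]
```

>>> apply_moves --delta_pos '[[0.03,-0.03,0],[0.06,-0.06,0],[0.09,-0.09,0],[0.1,-0.1,0],[0.1,-0.1,0],[0.1,-0.1,0]]' --dr '[[0,0,0.24],[0,0,0.48],[0,0,0.72],[0,0,0.97],[0,0,0.97],[0,0,0.97]]' --jaw '[1,1,1,1,1,1]'

```text
time: 23.23
tool_pos: [0.5109, -0.004, 0.2099]
tool_rot: [3.142, 0.003, 1.142]
contact_force: [-0.6, 0.4, -0.2]
opening: 0.0626
grip_force: 0.0
```

>>> apply_moves --delta_pos '[[0.03,-0.03,0],[0.06,-0.06,-0.05],[0.09,-0.09,-0.1],[0.1,-0.1,-0.2],[0.1,-0.1,-0.25],[0.1,-0.1,-0.25]]' --dr '[[0,0,0.24],[0,0,0.48],[0,0,0.72],[0,0,0.97],[0,0,0.97],[0,0,0.97]]' --jaw '[1,1,1,1,1,1]'

```text
time: 23.73
tool_pos: [0.5476, -0.0429, 0.1056]
tool_rot: [-3.133, 0.0, 1.627]
contact_force: [-0.4, 0.4, -0.1]
opening: 0.0914
grip_force: 0.0
```

Run:
```python
from h import *
s=telemetry.observe(); print(s['opening'],s['tool_pos'].round(3))
plan([.549,-.05,.06],Rt(93.5,90,1)); plan([.549,-.05,.009],Rt(93.5,90,1))
im,c=snap('wrist','w6'); 
# tray front-edge corners as seen
print(proj(c,[[.549+.085,-.091,.022],[.549-.085,-.101,.022],[.549,-.096,.022]]).round())
```

```text
0.09135046110192774 [ 0.548 -0.043  0.106]
dpos [ 0.003 -0.018 -0.114] dr [ 0.001 -0.017  0.009] rows: lin 1.1 rot 0.1
dpos [ 0.003 -0.018 -0.241] dr [ 0.001 -0.017  0.009] rows: lin 2.3 rot 0.1
[[408. 252.]
 [232. 252.]
 [320. 252.]]
```

View pics/w6.png

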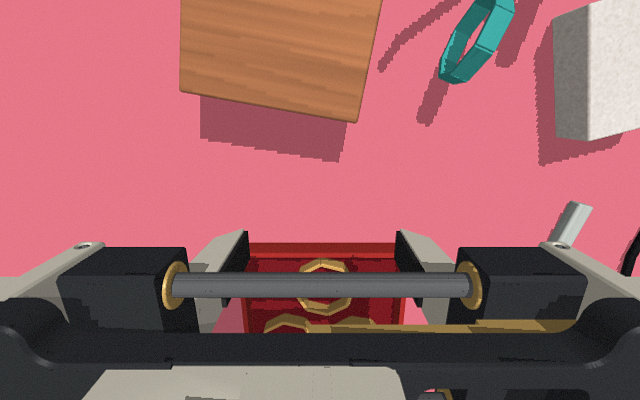

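>>> apply_moves --delta_pos '[[0,-0.005,-0.06],[0,-0.005,-0.12],[0,-0.005,-0.18],[0,-0.005,-0.22],[0,-0.005,-0.24],[0,-0.005,-0.24]]' --dr '[[0,-0.017,0],[0,-0.017,0],[0,-0.017,0],[0,-0.017,0],[0,-0.017,0],[0,-0.017,0]]' --jaw '[1,1,1,1,1,1]'

```text
time: 24.28
tool_pos: [0.5509, -0.0451, 0.0143]
tool_rot: [3.133, 0.003, 1.63]
contact_force: [0.5, 0.9, 0.5]
opening: 0.0918
grip_force: 0.0
```

>>> apply_moves --delta_pos '[[0,-0.02,0],[0,-0.04,0],[0,-0.06,0],[0,-0.075,0],[0,-0.09,0],[0,-0.1,0],[0,-0.1,0]]' --dr '[[0,0,0],[0,0,0],[0,0,0],[0,0,0],[0,0,0],[0,0,0],[0,0,0]]' --jaw '[1,1,1,1,1,1,1]'

```text
time: 24.87
tool_pos: [0.5511, -0.0861, 0.0145]
tool_rot: [3.132, 0.003, 1.63]
contact_force: [-0.0, 0.1, 0.5]
opening: 0.0919
grip_force: 0.0
```

Run:
```python
from h import *
s=telemetry.observe(); print(s['contact_force'].round(1),s['tool_pos'].round(4),s['tool_rot'].round(3))
im,c=snap('top','t8'); print(tray(im,c))
```

```text
[-0.   0.1  0.5] [ 0.5511 -0.0861  0.0145] [3.132e+00 3.000e-03 1.630e+00]
((555.32080078125, -196.52072143554688), (177.26502990722656, 119.03962707519531), 8.421122550964355)
```

>>> apply_moves --delta_pos '[[0,-0.03,0],[-0.005,-0.06,0],[-0.01,-0.1,0],[-0.015,-0.14,0],[-0.02,-0.18,0],[-0.027,-0.215,0],[-0.032,-0.24,0],[-0.032,-0.25,0]]' --dr '[[0,0,-0.02],[0,0,-0.04],[0,0,-0.06],[0,0,-0.08],[0,0,-0.11],[0,0,-0.13],[0,0,-0.15],[0,0,-0.15]]' --jaw '[1,1,1,1,1,1,1,1]'

```text
time: 25.58
tool_pos: [0.5376, -0.1862, 0.0141]
tool_rot: [3.133, 0.002, 1.555]
contact_force: [0.1, 6.8, 3.6]
opening: 0.0919
grip_force: 3.5
```

Run:
```python
from h import *
s=telemetry.observe(); print(s['contact_force'].round(1),s['tool_pos'].round(4),s['tool_rot'].round(3))
im,c=snap('top','t9'); 
m=cv2.inRange(cv2.cvtColor(im,cv2.COLOR_BGR2HSV),(0,150,20),(179,255,170))
k=np.zeros_like(m);k[150:290,345:450]=m[150:290,345:450]
# visible far edge (-y side): rightmost red per row ; top edge
for v in range(180,240,6):
    xs=np.nonzero(k[v])[0]
    if len(xs): print(v,xs.min(),xs.max(),atz(c,[[xs.min()-.5,v],[xs.max()+.5,v]],.022)[:,:2].round(3).tolist())
for u in range(375,430,8):
    ys=np.nonzero(k[:,u])[0]
    if len(ys): print('col',u,atz(c,[[u,ys.min()-.5],[u,ys.max()+.5]],.022)[:,:2].round(3).tolist())
```

```text
[0.1 6.8 3.6] [ 0.5376 -0.1862  0.0141] [3.133e+00 2.000e-03 1.555e+00]
186 437 440 [[0.635, -0.353], [0.635, -0.366]]
192 403 440 [[0.617, -0.24], [0.615, -0.365]]
198 414 440 [[0.596, -0.276], [0.596, -0.365]]
204 425 439 [[0.576, -0.312], [0.576, -0.361]]
210 437 449 [[0.556, -0.35], [0.556, -0.393]]
216 437 449 [[0.536, -0.35], [0.536, -0.392]]
222 436 449 [[0.517, -0.346], [0.516, -0.391]]
228 434 449 [[0.497, -0.339], [0.497, -0.391]]
234 430 449 [[0.478, -0.325], [0.477, -0.39]]
col 407 [[0.618, -0.255], [0.447, -0.251]]
col 415 [[0.618, -0.282], [0.454, -0.277]]
col 423 [[0.618, -0.308], [0.578, -0.307]]
```

>>> apply_moves --delta_pos '[[-0.003,-0.03,0],[-0.007,-0.06,0],[-0.012,-0.095,0],[-0.016,-0.13,0],[-0.02,-0.165,0],[-0.025,-0.195,0],[-0.03,-0.22,0],[-0.03,-0.235,0]]' --dr '[[0,0,-0.02],[0,0,-0.04],[0,0,-0.06],[0,0,-0.08],[0,0,-0.11],[0,0,-0.13],[0,0,-0.147],[0,0,-0.147]]' --jaw '[1,1,1,1,1,1,1,1]'

```text
time: 26.3
tool_pos: [0.5255, -0.2796, 0.014]
tool_rot: [3.134, 0.002, 1.482]
contact_force: [0.4, 7.0, 4.4]
opening: 0.0918
grip_force: 3.4
```

>>> apply_moves --delta_pos '[[-0.001,-0.007,0],[-0.001,-0.014,0],[-0.001,-0.02,0]]' --dr '[[0,0,0],[0,0,0],[0,0,0]]' --jaw '[1,1,1]'

```text
time: 26.55
tool_pos: [0.5253, -0.2865, 0.014]
tool_rot: [3.134, 0.002, 1.483]
contact_force: [-0.4, 6.7, 2.8]
opening: 0.0915
grip_force: 3.3
```

Run:
```python
from h import *
s=telemetry.observe(); print(s['contact_force'].round(1),s['tool_pos'].round(4),s['tool_rot'].round(3))
im,c=snap('top','t10');
```

```text
[-0.4  6.7  2.8] [ 0.5253 -0.2865  0.014 ] [3.134e+00 2.000e-03 1.483e+00]
```

>>> apply_moves --delta_pos '[[0,-0.006,0],[-0.001,-0.012,0],[-0.001,-0.018,0],[-0.001,-0.018,0]]' --dr '[[0,0,0],[0,0,0],[0,0,0],[0,0,0]]' --jaw '[1,1,1,1]'

```text
time: 26.93
tool_pos: [0.525, -0.2925, 0.014]
tool_rot: [3.134, -0.0, 1.483]
contact_force: [0.9, 10.4, 4.9]
opening: 0.0919
grip_force: 5.0
```

>>> apply_moves --delta_pos '[[0,-0.004,0],[0,-0.007,0],[0,-0.007,0]]' --dr '[[0,0,0],[0,0,0],[0,0,0]]' --jaw '[1,1,1]'

```text
time: 27.18
tool_pos: [0.5251, -0.2927, 0.014]
tool_rot: [3.135, -0.004, 1.483]
contact_force: [0.7, 19.1, 8.8]
opening: 0.0918
grip_force: 9.7
```

>>> apply_moves --delta_pos '[[0,0.03,0],[0,0.08,0],[0,0.1,0.08],[0,0.15,0.18],[0,0.25,0.3],[0,0.35,0.3],[-0.02,0.45,0.3],[-0.03,0.54,0.3]]' --dr '[[0,0,0],[0,0,0],[0,0,0],[0,0,0],[0,0,0],[0,0,0],[0,0,0],[0,0,0]]' --jaw '[1,1,1,1,1,1,1,1]'

```text
time: 27.85
tool_pos: [0.5148, -0.0899, 0.1355]
tool_rot: [3.129, 0.005, 1.482]
contact_force: [1.1, 0.6, -1.0]
opening: 0.0919
grip_force: 0.0
```

>>> apply_moves --delta_pos '[[0,0.1,0],[-0.01,0.2,0],[-0.02,0.3,0],[-0.03,0.4,0],[-0.04,0.5,0],[-0.04,0.6,0],[-0.04,0.65,0],[-0.04,0.65,0]]' --dr '[[0,0,0],[0,0,0],[0,0,0],[0,0,0],[0,0,0],[0,0,0],[0,0,0],[0,0,0]]' --jaw '[1,1,1,1,1,1,1,1]'

```text
time: 28.52
tool_pos: [0.4982, 0.1731, 0.1339]
tool_rot: [3.131, 0.003, 1.488]
contact_force: [-0.2, 0.0, 0.4]
opening: 0.092
grip_force: 0.0
```

Run:
```python
from h import *
s=telemetry.observe(); print(s['tool_pos'].round(4),s['tool_rot'].round(3))
im,c=snap('top','t11'); wi,cw=snap('wrist','w7')
b=cv2.resize(im[160:280,270:500],(805//1-5,417),interpolation=cv2.INTER_CUBIC)
cv2.imwrite('pics/t11c.png',b)
k=cv2.inRange(cv2.cvtColor(im,cv2.COLOR_BGR2HSV),(0,150,20),(179,255,170)); k[:,:395]=0;k[:,455:]=0;k[:180]=0;k[255:]=0
for v in range(194,250,6):
    xs=np.nonzero(k[v])[0]
    if len(xs): print(v,xs.min(),atz(c,[[xs.min()-.5,v]],.022)[0,:2].round(3))
for u in(416,422,428):
    ys=np.nonzero(k[:,u])[0]; print('col',u,atz(c,[[u,ys.min()-.5],[u,ys.max()+.5]],.022)[:,:2].round(3).tolist())
```

```text
[0.4982 0.1731 0.1339] [3.131e+00 3.000e-03 1.488e+00]
194 448 [ 0.609 -0.388]
200 422 [ 0.59  -0.302]
206 422 [ 0.57  -0.302]
212 421 [ 0.55  -0.298]
218 421 [ 0.53  -0.297]
224 421 [ 0.511 -0.297]
230 420 [ 0.491 -0.293]
236 420 [ 0.471 -0.292]
242 419 [ 0.452 -0.289]Traceback (most recent call last):
  File "<stdin>", line 11, in <module>
    return umr_minimum(a, axis, None, out, keepdims, initial, where)
ValueError: zero-size array to reduction operation minimum which has no identity
```

View pics/t11c.png

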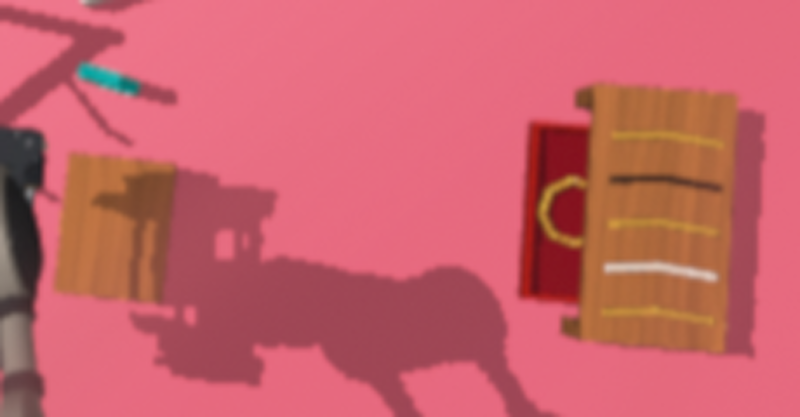

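Run:
```python
from h import *
from scipy.optimize import least_squares
c=cam('top')
uv=np.array([[70,155],[176,163],[164,303],[55,290]])/3.478+[270,160]-.5
P=atz(c,uv,.05)[:,:2]; print(P.round(3))
M=np.array([[.066,.051],[.066,-.051],[-.066,-.051],[-.066,.051]])
f=lambda p:(M@np.array([[np.cos(p[2]),np.sin(p[2])],[-np.sin(p[2]),np.cos(p[2])]])+p[:2]-P).ravel()
r=least_squares(f,[.49,.07,0]); x,y,a=r.x; print(r.x.round(4),np.degrees(a),np.abs(r.fun).max())
n=np.array([-np.sin(a),np.cos(a)]); t=r.x[:2]+.061*n; print('TCP contact',t.round(4))
az=90+np.degrees(a); s=r.x[:2]+.095*n; plan([*s,.13],Rt(az,90,1)); plan([*s,.022],Rt(az,90,1))
```

```text
[[0.579 0.131]
 [0.57  0.032]
 [0.441 0.044]
 [0.453 0.146]]
[ 0.5108  0.0884 -0.104 ] -5.96113635879536 0.0029515611351100812
TCP contact [0.5172 0.149 ]
dpos [ 0.056  0.033 -0.009] dr [ 0.011  0.018 -0.037] rows: lin 0.6 rot 0.2
dpos [ 0.056  0.033 -0.279] dr [ 0.011  0.018 -0.037] rows: lin 2.8 rot 0.2
```

>>> apply_moves --delta_pos '[[0.03,0.02,0],[0.056,0.033,0],[0.056,0.033,-0.06],[0.056,0.033,-0.14],[0.056,0.033,-0.2],[0.056,0.033,-0.25],[0.056,0.033,-0.275],[0.056,0.033,-0.275]]' --dr '[[0.01,0.018,-0.03],[0.01,0.018,-0.037],[0.01,0.018,-0.037],[0.01,0.018,-0.037],[0.01,0.018,-0.037],[0.01,0.018,-0.037],[0.01,0.018,-0.037],[0.01,0.018,-0.037]]' --jaw '[1,1,1,1,1,1,1,1]'

```text
time: 29.28
tool_pos: [0.5196, 0.1809, 0.0218]
tool_rot: [-3.137, 0.001, 1.463]
contact_force: [-0.6, -0.1, -0.1]
opening: 0.0919
grip_force: 0.0
```

>>> apply_moves --delta_pos '[[0,-0.03,0],[-0.003,-0.06,0],[-0.005,-0.085,0],[-0.005,-0.11,0],[-0.003,-0.14,0],[-0.001,-0.17,0],[0,-0.2,0],[0.002,-0.23,0]]' --dr '[[0,0,0],[0,0,0],[0,0,0],[0,0,0],[0,0,0],[0,0,0],[0,0,0],[0,0,0]]' --jaw '[1,1,1,1,1,1,1,1]'

```text
time: 29.95
tool_pos: [0.5222, 0.0903, 0.0253]
tool_rot: [3.14, -0.003, 1.463]
contact_force: [-0.4, 7.7, 2.3]
opening: 0.0915
grip_force: 3.4
```

```bash
cat >> h.py <<'E'
def case(im,c): return quad(im,c,(8,100,60),(18,220,255),(285,170,432,265),.05)
E
python3 - <<'E'
from h import *
s=telemetry.observe(); print(s['contact_force'].round(1),s['tool_pos'].round(4),s['tool_rot'].round(3))
im,c=snap('top','t12'); print(case(im,c))
h=np.array([.5286,-.248]); a=np.radians(-5.2); print('goal TCP',h+.061*np.array([-np.sin(a),np.cos(a)])); plan([*(h+.061*np.array([-np.sin(a),np.cos(a)])),.022],Rt(84.8,90,1))
E
```

```text
[-0.4  7.7  2.3] [0.5222 0.0903 0.0253] [ 3.140e+00 -3.000e-03  1.463e+00]
((542.2366333007812, 6.869539260864258), (58.352256774902344, 64.72259521484375), 89.4501953125)
goal TCP [ 0.53412859 -0.18725105]
dpos [ 0.029 -0.688 -0.008] dr [-0.002  0.004  0.034] rows: lin 6.6 rot 0.1
```

>>> apply_moves --delta_pos '[[0.001,-0.035,0],[0.003,-0.07,0],[0.004,-0.105,0],[0.006,-0.14,0],[0.008,-0.175,0],[0.01,-0.21,0],[0.011,-0.245,0],[0.012,-0.28,0]]' --dr '[[0,0,0],[0,0,0],[0,0,0.01],[0,0,0.01],[0,0,0.02],[0,0,0.02],[0,0,0.03],[0,0,0.03]]' --jaw '[1,1,1,1,1,1,1,1]'

```text
time: 30.67
tool_pos: [0.5267, -0.0214, 0.025]
tool_rot: [3.14, -0.002, 1.479]
contact_force: [-1.1, 8.6, 3.7]
opening: 0.0915
grip_force: 3.7
```

>>> apply_moves --delta_pos '[[0.001,-0.035,0],[0.003,-0.07,0],[0.005,-0.105,0],[0.007,-0.14,0],[0.009,-0.175,0],[0.011,-0.205,0],[0.012,-0.23,0],[0.012,-0.24,0]]' --dr '[[0,0,0],[0,0,0],[0,0,0],[0,0,0],[0,0,0],[0,0,0],[0,0,0],[0,0,0]]' --jaw '[1,1,1,1,1,1,1,1]'

```text
time: 31.33
tool_pos: [0.5312, -0.1179, 0.025]
tool_rot: [3.141, -0.002, 1.478]
contact_force: [0.2, 8.6, 6.4]
opening: 0.0921
grip_force: 4.4
```

Run:
```python
from h import *
s=telemetry.observe(); print(s['contact_force'].round(1),s['tool_pos'].round(4),s['tool_rot'].round(3))
im,c=snap('top','t13'); k=cv2.inRange(cv2.cvtColor(im,cv2.COLOR_BGR2HSV),(8,100,60),(18,220,255)); k[:,:370]=0;k[:,430:]=0
for v in range(180,256,5):
    xs=np.nonzero(k[v])[0]
    if len(xs)>4: print(v,xs.min(),xs.max(),atz(c,[[xs.min()-.5,v],[xs.max()+.5,v]],.05)[:,:2].round(3).tolist())
plan([.5341,-.187,.022],Rt(84.8,90,1))
cv2.imwrite('pics/t13c.png',cv2.resize(im[165:270,340:490],(800,560),interpolation=cv2.INTER_CUBIC))
```

```text
[0.2 8.6 6.4] [ 0.5312 -0.1179  0.025 ] [ 3.141e+00 -2.000e-03  1.478e+00]
240 382 389 [[0.46, -0.164], [0.46, -0.19]]
dpos [ 0.007 -0.172 -0.007] dr [-0.002  0.002  0.005] rows: lin 1.6 rot 0.0
```

View pics/t13c.png

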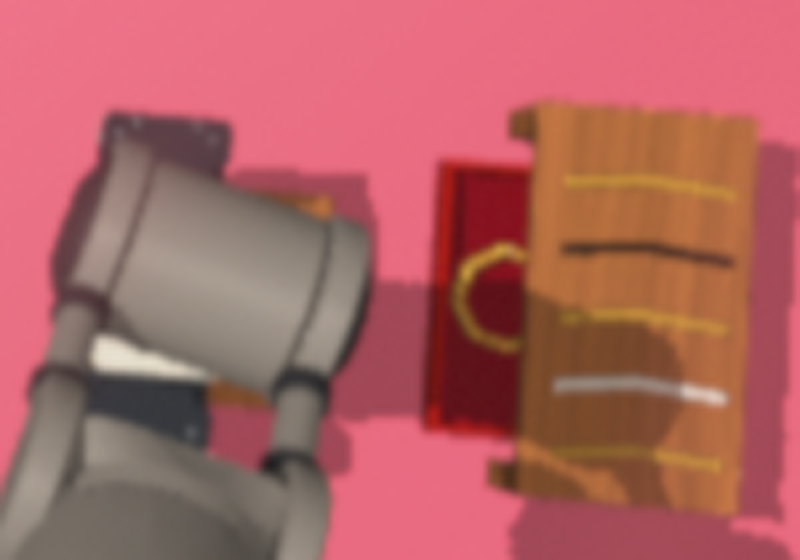

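>>> apply_moves --delta_pos '[[0.001,-0.03,0],[0.002,-0.06,0],[0.003,-0.085,0],[0.004,-0.11,0],[0.005,-0.13,0],[0.006,-0.145,0],[0.006,-0.155,0],[0.006,-0.16,0]]' --dr '[[0,0,0],[0,0,0],[0,0,0],[0,0,0],[0,0,0],[0,0,0],[0,0,0],[0,0,0]]' --jaw '[1,1,1,1,1,1,1,1]'

```text
time: 32.05
tool_pos: [0.5333, -0.1807, 0.0248]
tool_rot: [-3.141, -0.002, 1.479]
contact_force: [0.4, 9.8, 6.1]
opening: 0.0916
grip_force: 4.6
```

>>> apply_moves --delta_pos '[[0,-0.006,0],[0,-0.012,0],[0,-0.015,0],[0,-0.015,0]]' --dr '[[0,0,0],[0,0,0],[0,0,0],[0,0,0]]' --jaw '[1,1,1,1]'

```text
time: 32.38
tool_pos: [0.5333, -0.1865, 0.0248]
tool_rot: [-3.141, -0.002, 1.479]
contact_force: [0.2, 6.0, 5.4]
opening: 0.0919
grip_force: 3.6
```

>>> apply_moves --delta_pos '[[0,-0.005,0],[0,-0.01,0],[0,-0.01,0]]' --dr '[[0,0,0],[0,0,0],[0,0,0]]' --jaw '[1,1,1]'

```text
time: 32.63
tool_pos: [0.5333, -0.1905, 0.0248]
tool_rot: [-3.141, -0.002, 1.479]
contact_force: [-0.2, 6.8, 6.8]
opening: 0.0917
grip_force: 3.5
```

>>> apply_moves --delta_pos '[[0,-0.005,0],[0,-0.01,0],[0,-0.01,0]]' --dr '[[0,0,0],[0,0,0],[0,0,0]]' --jaw '[1,1,1]'

```text
time: 32.88
tool_pos: [0.5333, -0.192, 0.0249]
tool_rot: [-3.141, -0.006, 1.48]
contact_force: [0.3, 18.1, 8.3]
opening: 0.0921
grip_force: 9.0
```

Firm contact. Back away and check.

>>> apply_moves --delta_pos '[[0,0.03,0],[0,0.09,0],[0,0.12,0.08],[0,0.2,0.2],[0,0.3,0.3],[0,0.4,0.35],[0,0.5,0.35],[0,0.6,0.35]]' --dr '[[0,0,0],[0,0,0],[0,0,0],[0,0,0],[0,0,0],[0,0,0],[0,0,0],[0,0,0]]' --jaw '[1,1,1,1,1,1,1,1]'

```text
time: 33.55
tool_pos: [0.5345, 0.0201, 0.1642]
tool_rot: [3.136, 0.0, 1.478]
contact_force: [0.7, -1.1, 0.5]
opening: 0.0917
grip_force: 0.0
```

Run:
```python
from h import *
im,c=snap('top','t14'); print(case(im,c), telemetry.observe()['tool_pos'].round(3))
for n,roi in(('gift',None),):pass
cv2.imwrite('pics/t14c.png',cv2.resize(im[130:280,240:490],(800,480),interpolation=cv2.INTER_CUBIC))
```

```text
((524.8646240234375, -259.74359130859375), (130.90174865722656, 126.66841888427734), 84.81877136230469) [0.534 0.028 0.164]
```

View pics/t14c.png

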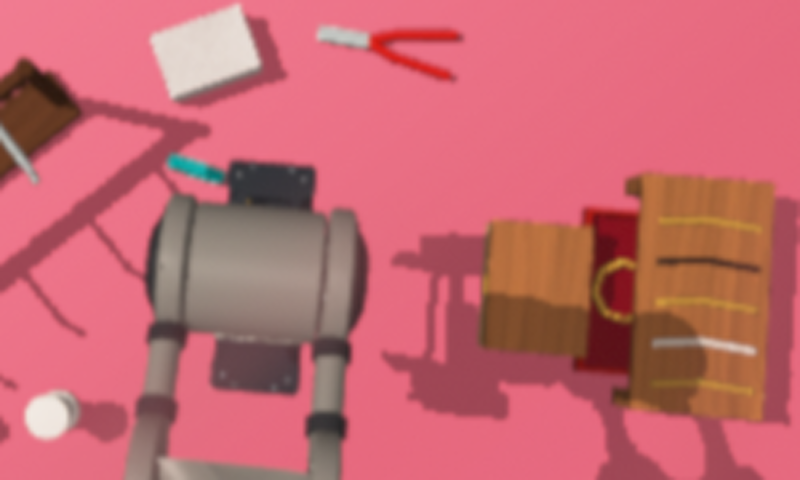

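Run:
```python
from h import *
print(atz(cam('top'),[[407.8,220]],.05).round(4))
from cell import job; print(job.hand_in())
```

```text
[[ 0.5238 -0.2495  0.05  ]]
the job is handed in; nothing more can be done
None
```

All three bangles lie flat in the tray, the tray is home against the shelf's backboard, and the cash case shuts it in from the front; I handed the job in at about 34 s, and no verdict came back.

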